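# Change the worn bench pin in its holder

### The arm

A 6-joint arm with a two-finger parallel gripper is mounted at the origin on the work surface. World frame = base frame: x ahead of the robot, y to its left, z up, the work surface at z = 0. Lengths are in m, angles in rad, forces in N, time in s.
With the tool pointing down it reaches from about 0.225 to 0.725 m from the base axis. Payload 3.1 kg.
Tool frame: the origin (TCP) lies midway between the tips of the shut fingers; the grasp point (between the pads) lies behind it (hold_point_z is the z of the grasp point in the tool frame, in m); z points along the fingers, y is the direction in which the jaws open and shut (so a half turn about z gives the same grasp; the last joint's range is limited). The gripper opens to 85 mm and grips with 20 to 120 N. Pads are 22 mm wide; open, the fingers measure 114 mm over their backs; the gripper's body (76 mm by 85 mm) begins 54 mm behind the grasp point. The pads swing forward as they close: fully open they stand 13 mm farther back than shut.
Start: joints at [-1.444, 0.048, 0.099, 1.622, 0, 1.443], TCP at [0.132, -0.508, 0.193] pointing down, gripper open.
Joint ranges: [-2.91, 2.91], [-0.99, 1.94], [-1.21, 1.42], [-2.12, 2.29], [-1.49, 1.47], [-3.14, 3.14]. Speed limits (rad/s): [2.79, 2.79, 3.14, 3.14, 3.14, 3.14].

### API

Orientations are given as a rotation vector (axis times angle).
In Python, from rig import read_state, camera, camera_info, hand_in, search_frame, cut_out, spot_point, hold_point_z gives the robot as it stands.
- The arm moves only by the shell command python3 -m inch 'ROWS'. ROWS is JSON, a list of rows, each a list of 3 entries, a list of its own where there are three numbers: the shift along the tool's x, y, z in units of 25 mm (1.0 is 25 mm), then the turn about the tool's z in degrees, then the finger opening in mm, from 0 to 85.4. In form: [[[x, y, z], spin, jaw], ...]. A call has 1 to 20 rows; each row is the pose to reach, as a shift and turn from the pose commanded when the call began, along the tool's axes at that moment; what a row does not reach only later rows make up. A row lasts 1/12 s, in which the tool goes at most 41.7 mm and 7.16 degrees, less where a joint would pass 70% of its speed; a pose out of reach is approached as far as the arm can. A call with a gripper value outside its range is refused whole. The fingers move at their own pace and stop on an object; the grip force is fixed at half the most. Time passes only in rows, so rows that repeat a pose let the fingers close. It gives the time, the measured TCP pose, the force and the opening at its end, in the units of the state.
- read_state(): the state, without advancing time (a new reading comes with each control period).
- camera(name): name is "scene" or "top" or "wrist"; returns (picture, depth): 480x640x3 uint8, red, green, blue; 480x640 float32, m along the optical axis (not along the pixel's ray), 0 where there is no reading.
- camera_info(name): a dict with "camera_matrix" (3x3 intrinsics, pixels), "xyz" and "rotation" of the camera in the world. Camera axes: x right, y down, z forward; pixel columns grow to the right and rows downward; lengths in m; the calibration is good to about 2 mm. A picture is of the moment at which its call begins: read the wrist's pose just before it. camera_info takes no time and is no camera call; for the wrist camera it gives the pose at the moment of the call.
- hand_in(): hands the job in, once; it reports no verdict.
Trained networks look in the newest picture that a camera, given by its name, has taken for a name from the list of things; names that differ only in an ending like _2 or _b are one class to them, and where a whole thing is asked for, a point or a joint stands for the part that bears it (a point fixed in the world has none). Each returns a list of dicts, best first, with "score" (0 to 1); they miss things now and then, are a little off and sometimes report something else, mostly with a low value. They report only what shows in the picture. A call takes as long as a camera call. They do not tell look-alikes from the thing itself.
- search_frame(name, camera): "at" ([x, y, z] in m, in the coordinates of the camera as it stood for that picture, good to about 4 mm: the middle of the surface that is visible of it).
- cut_out(name, camera): "mask" (480x640 bool, what is visible of it).
- spot_point(name, camera): "at" ([x, y, z] in m, in the coordinates of the camera as it stood for that picture, good to about 4 mm: a listed point, or the origin of a listed thing).
The state is a dict: "t": time; "q": joint angles; "qd": joint speeds; "joint_torque": joint torques, N m; "tool_pos": TCP position; "tool_rot": TCP orientation; "wrist_force": force on the tool from outside, world axes, zero at the start; "torque": the same for the moment, N m; "width": opening from 0.0 (shut) to 1.0 (fully open).
Only numpy, scipy, OpenCV 4.12 (cv2) and the standard library are available. Lean on these libraries where they do the work, as an engineer would, in place of code of your own. Each camera call takes 0.05 s, during which the arm holds its last target.

### The job

Change the worn bench pin: swing the clamp lever well open, then draw the worn pin out of the slot under the anvil bar and put it in the metal scrap tray, lying flat. Slide the new V-notched pin, tongue first and flat side down, into the same slot until its shoulders are hard up against the holder, and only then swing the clamp lever over to its locked stop. Leave everything else on the bench where it is.

Things in the scene. Friction and masses are not known exactly. Their poses are not given: they have to be found in the camera images.
- mouth (a point): Middle of the slot floor at the slot's mouth. Axes turn with the holder: x straight into the slot, y to its left, z up. Slot 43.5 mm wide, 17 high, floor 28 above the bench, roofed by the anvil bar; over the first 8 mm the sides flare 3.5 mm and the floor drops 3; it ends at x = 68. Front face of cheeks and bar: x = 0. In front of it the space is open down to the bench.
- holder: Bench-pin holder: dark cast block bolted down, polished steel anvil bar (80 x 58 x 18) fixed on top. Origin on the bench, 40 mm behind the mouth; x points into the slot. Bar top 63 high; block x -40 to 40; cheeks y -40 to +56, 45 high; horn on the right, y -29 to -72, z 54; flange y -70 to 70, x -40 to 56, 10 high (bolts 15).
- worn_pin: Worn bench pin, darker wood, 65 g, at first loose in the slot against its right wall, up to 8 mm short of home. Tongue as on the new pin; body sawn away: 36 mm long, 52 wide, 20 thick (x = -36 to 0), with one 12 mm stump beyond. Origin: underside, centre line, at the shoulders; x towards the tongue's end, z up.
- new_pin: New bench pin, wood, 75 g, flat on the bench. Body 52 wide, 20 thick, x = -68 to 0, with a V notch 28 wide, 32 deep in its end (solid from -36); square shoulders; then a tongue 60 long, 40 wide, 14 thick, flush with the flat underside, last 6 mm slimmer. Origin: underside, centre line, at the shoulders; x to the tongue's end. Fully home, origin and axes match point mouth.
- new_tip (a point): Middle of the tongue's end face of the new pin: 60 mm ahead of its origin, 7 mm above its underside.
- clamp (a joint): Cam clamp lever on a vertical pivot on the left cheek (rad). 0 = locked, at its stop; starts slack at 0.32 to 0.75; open from 1.2 (cam clear of the slot) to its end at 1.8. From above it turns clockwise to open, counter-clockwise to lock. Arm direction, pivot to knob = 150 degrees minus this angle, counter-clockwise from mouth's x. 1 N at the knob turns it, more in the last 0.3 rad; stays where left.
- clamp_pivot (a point): Pivot of the clamp lever, 54 mm above the bench; 35 mm into the holder from the mouth plane and 36 mm left of the slot's centre line.
- clamp_knob (a point): Black knob at the end of the clamp lever: 18 mm in diameter, 26 mm tall, 75 mm from the pivot; this point is 67 mm above the bench, 12 mm below the knob's top. The lever's arm is 10 wide, its top 57 mm above the bench.
- tray_in (a point): Middle of the inner floor of the metal scrap tray, fixed to the bench, empty: 145 (its x) x 165 (its y) x 28 mm high, walls and floor 4 mm.
- blank: Bystander: plain rectangular hardwood block, 128 x 50 x 20, no tongue and no notch. Origin: middle of its underside; long axis x.
- stick: Bystander: sanding stick, 150 x 28 x 11. Origin: middle of its underside; long axis x.
- mug: Bystander: white mug, 78 in diameter, 92 tall, handle at its +y. Origin: middle of its underside.
- pliers: Bystander: pliers lying flat, 130 long, 40 wide, 12 thick. Origin: under the pivot; jaws to +x 42, handles to -x 90.
- weight: Bystander: small steel knobbed weight, 28 in diameter, 42 tall. Origin: middle of its underside.
- loupe: Bystander: round black magnifier, 80 in diameter, 23 thick. Origin: middle of its underside.
- jar: Bystander: jar, 56 in diameter, 60 tall. Origin: middle of its underside.
- hammer: Bystander: hammer lying flat, about 220 long. Origin: below its middle; head to +x.
- stand: Obstacle fixed to the bench: tang stand, a 70 x 110 plate with two upright rods and a cross bar along y, 177 mm high. Origin: middle of its underside.
Not all that is in view belongs to the job. Leave any blue or orange look-alike of the worn_pin alone.

How it is judged:
On the way, in this order (a step that is already met when the one before it is completed fails the run):
1. the clamp lever is swung open, its cam clear of the slot (value of joint clamp above 1.15 rad), for 0.2 s.
2. the worn pin lies flat in the scrap tray, let go (x of worn_pin in the frame of tray_in between -0.07 and 0.07 m and y of worn_pin in the frame of tray_in between -0.08 and 0.08 m and z of worn_pin in the frame of tray_in below 0.025 m and angle between the z axis of worn_pin and the z axis of tray_in, either way round below 0.15 rad and contact force between worn_pin and the fingers below 0.2 N and linear speed of worn_pin below 0.03 m/s), for 0.2 s.
3. the new pin is fully home in the slot, tongue first, flat side down, while the clamp is still open (x of new_pin in the frame of mouth between -0.0035 and 0.004 m and y of new_pin in the frame of mouth between -0.005 and 0.005 m and z of new_pin in the frame of mouth between -0.004 and 0.006 m and x of new_tip in the frame of mouth above 0.05 m and angle between the x axis of new_pin and the x axis of mouth, either way round below 0.08 rad and value of joint clamp above 0.5 rad), for 0.2 s.
4. the clamp lever is at its locked stop with the new pin home (x of new_pin in the frame of mouth between -0.0035 and 0.004 m and y of new_pin in the frame of mouth between -0.005 and 0.005 m and z of new_pin in the frame of mouth between -0.004 and 0.006 m and x of new_tip in the frame of mouth above 0.05 m and angle between the x axis of new_pin and the x axis of mouth, either way round below 0.08 rad and value of joint clamp below 0.15 rad), for 0.2 s.
At the end, for the whole second after the job is handed in: The worn pin lies flat in the scrap tray, released and at rest; the new pin is in the slot under the anvil bar, tongue inwards and flat side down, its shoulders within 3.5 mm of the holder's face, lined up with the slot, at rest; the clamp lever is within 0.15 rad of its locked stop (all of step 2 and all of step 4 and linear speed of new_pin below 0.02 m/s); the robot touches nothing.
It fails at once if a bystander (blank, stick) was pushed more than 30 mm or knocked over (distance of any of blank, stick from where it was at the start of the episode above 0.03 m or angle between any of blank, stick's own z axis and vertical above 0.6 rad).
It fails at once if a bystander (mug, jar) was pushed more than 30 mm or knocked over (distance of any of mug, jar from where it was at the start of the episode above 0.03 m or angle between any of mug, jar's own z axis and vertical above 0.6 rad).
It fails at once if a bystander (pliers, hammer) was pushed more than 30 mm or knocked over (distance of any of pliers, hammer from where it was at the start of the episode above 0.03 m or angle between any of pliers, hammer's own z axis and vertical above 0.6 rad).
It fails at once if a bystander (weight, loupe) was pushed more than 30 mm or knocked over (distance of any of weight, loupe from where it was at the start of the episode above 0.03 m or angle between any of weight, loupe's own z axis and vertical above 0.6 rad).
It also fails if it takes over 72 s, if anything falls off the work surface, if the arm or the gripper's body presses on something with over 40 N, if the wrist force passes 120 N, or if a joint passes its speed limit or range.

## Working session

There is one attempt and no reset: what is moved stays moved. The work goes in short steps, Python scripts to look and compute and a shell command to move; the robot and the scene stay as the last step left them, time stands still between calls to the robot, and variables do not carry over. Pictures are saved under pics/ and viewed, and the job is handed in when it is done.

```bash
ls; mkdir -p pics
cat > h.py <<'E'
import numpy as np, cv2, json
from rig import *
from scipy.spatial.transform import Rotation as R
def info(n):
    i=camera_info(n); K=np.array(i["camera_matrix"]); t=np.array(i["xyz"]); r=np.array(i["rotation"])
    if r.shape!=(3,3): r=R.from_rotvec(r).as_matrix() if r.size==3 else r.reshape(3,3)
    return K,t,r
def world(n,p,I=None):
    K,t,r=I or info(n); return r@np.array(p)+t
def pix(n,P,I=None):
    K,t,r=I or info(n); c=r.T@(np.array(P)-t); u=K@c; return u[:2]/u[2]
def cloud(n,depth,I=None):
    K,t,r=I or info(n); v,u=np.mgrid[:480,:640]; 
    c=np.stack([(u-K[0,2])/K[0,0]*depth,(v-K[1,2])/K[1,1]*depth,depth],-1)
    return c@r.T+t
def save(name,im): cv2.imwrite('pics/'+name,im[...,::-1])
E
python3 - <<'E'
from h import *
s=read_state();print(s); print(hold_point_z)
for n in("scene","top","wrist"):
    im,d=camera(n);save(n+'0.png',im);np.savez(n+'0.npz',im=im,d=d);print(n,camera_info(n))
E
```

```text
pics
{'t': 0.0, 'q': array([-1.44378243e+00,  4.87522331e-02,  9.75639821e-02,  1.62198261e+00,
        2.80470794e-05,  1.44299270e+00]), 'qd': array([-1.82732134e-03, -6.73575764e-05,  2.13925599e-04,  2.52385534e-04,
       -2.32991906e-03, -4.97868769e-04]), 'joint_torque': array([-4.30296977e-04, -3.38779020e+01,  3.20016038e+01,  2.01462657e-02,
       -1.42048825e-04, -3.89509758e-08]), 'tool_pos': array([ 0.13224172, -0.50734334,  0.19129952]), 'tool_rot': array([-3.11377314e+00, -3.98882610e-01, -4.54946485e-05]), 'wrist_force': array([-0.03006172,  0.30575353, -0.15640956]), 'torque': array([ 0.08009539, -0.01824065,  0.06599979]), 'width': 1.0021276130727186}
-0.0187
scene {'camera_matrix': array([[516.04241724,   0.        , 322.35200509],
       [  0.        , 516.04241724, 238.40969793],
       [  0.        ,   0.        ,   1.        ]]), 'xyz': array([ 1.10464465, -0.27163279,  0.95823576]), 'rotation': array([-2.12815489, -1.52603115,  0.44158442])}
top {'camera_matrix': array([[484.64870669,   0.        , 322.06761745],
       [  0.        , 484.64870669, 242.97897085],
       [  0.        ,   0.        ,   1.        ]]), 'xyz': array([ 0.50589128, -0.06785977,  1.09188643]), 'rotation': array([-2.17283691,  2.21726901, -0.11602515])}
wrist {'camera_matrix': array([[424.90870587,   0.        , 321.60900999],
       [  0.        , 424.90870587, 240.91919352],
       [  0.        ,   0.        ,   1.        ]]), 'xyz': array([ 0.21160145, -0.48718683,  0.37311982]), 'rotation': array([ 2.27204705, -1.75518198, -0.29144504])}
```

View pics/scene0.png

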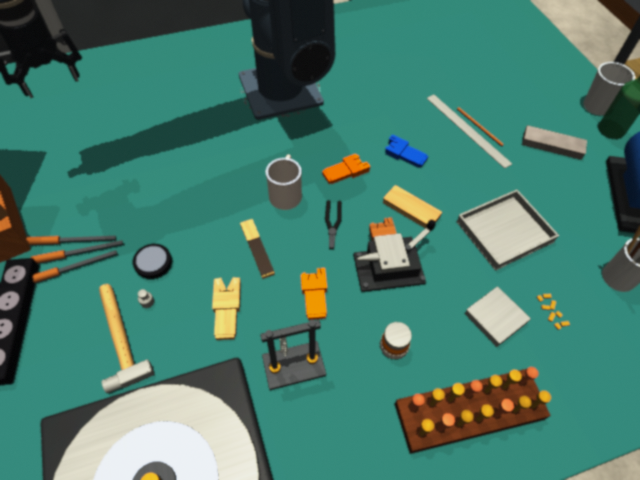

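View pics/top0.png

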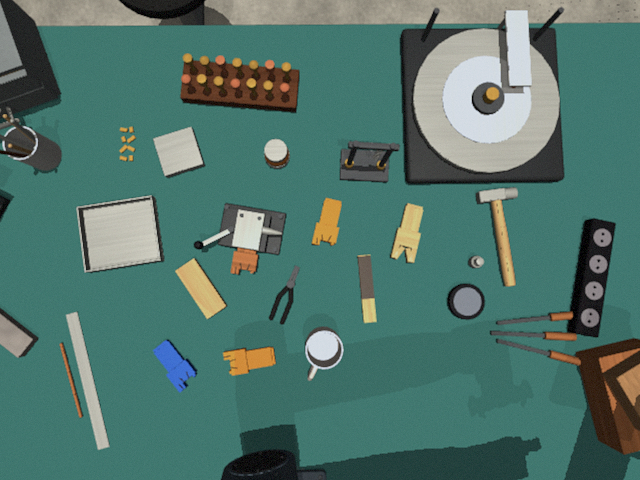

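View pics/wrist0.png

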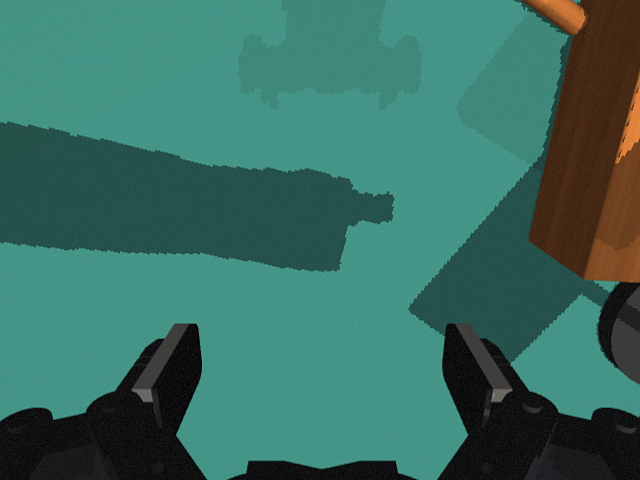

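The top view shows the pale V-notched pin at (408,232) with its notch down and tongue up. The holder is at (250,230) with the brownish worn pin at (243,262), and the tray is at (120,233). There are orange look-alikes at (326,222) and (248,360), and a blue one at (175,364). I'll localise these next.

Run:
```python
from h import *
for n in("top","scene"):
    I=info(n)
    camera(n)
    for k in("mouth","holder","worn_pin","new_pin","new_tip","clamp_pivot","clamp_knob","tray_in","mug","pliers","jar","stick","stand","blank"):
        r=spot_point(k,n)
        for x in r[:3]:
            w=world(n,x["at"],I); print(n,k,round(x["score"],2),w.round(4),pix(n,w,I).round(0))
z=np.load('top0.npz');im=z['im']
a=cv2.resize(im[180:300,180:300],None,fx=5,fy=5,interpolation=2); save('topA.png',a)
b=cv2.resize(im[180:300,300:440],None,fx=5,fy=5,interpolation=2); save('topB.png',b)
```

```text
top mouth 0.72 [0.5816 0.067  0.0236] [247. 248.]
top mouth 0.61 [ 0.4978 -0.0253 -0.0027] [290. 285.]
top holder 0.84 [6.227e-01 6.010e-02 5.000e-04] [251. 230.]
top worn_pin 0.95 [ 0.633  -0.1118  0.0046] [327. 224.]
top worn_pin 0.71 [0.3437 0.0691 0.0061] [248. 356.]
top worn_pin 0.7 [0.5721 0.0647 0.0292] [248. 252.]
top new_pin 0.68 [ 5.971e-01 -5.041e-01  4.000e-04] [499. 237.]
top new_pin 0.56 [ 6.145e-01 -2.939e-01 -6.000e-04] [407. 231.]
top new_tip 0.84 [ 0.6755 -0.3099  0.008 ] [414. 204.]
top new_tip 0.63 [0.5678 0.064  0.0275] [248. 254.]
top clamp_pivot 0.96 [0.6208 0.0955 0.0569] [231. 229.]
top clamp_pivot 0.4 [0.4889 0.1732 0.0034] [200. 291.]
top clamp_knob 0.62 [0.585  0.1671 0.0678] [196. 245.]
top tray_in 0.73 [0.6174 0.3501 0.0073] [120. 235.]
top tray_in 0.31 [ 0.7651 -0.1996  0.001 ] [364. 166.]
top mug 0.91 [ 0.3678 -0.0971  0.0016] [323. 343.]
top pliers 0.67 [ 0.4963 -0.0234 -0.0012] [289. 286.]
top pliers 0.22 [ 0.5447 -0.4417  0.0012] [473. 260.]
top jar 0.73 [ 0.7878 -0.0028  0.0028] [278. 157.]
top jar 0.18 [0.6162 0.3515 0.0061] [119. 235.]
top stick 
[... 776 characters left out ...]
ivot 0.77 [0.6196 0.102  0.0528] [408. 248.]
scene clamp_pivot 0.58 [ 0.4843 -0.1956 -0.0014] [256. 248.]
scene clamp_knob 0.63 [0.5853 0.1693 0.0643] [431. 224.]
scene clamp_knob 0.34 [0.5778 0.0686 0.028 ] [384. 243.]
scene tray_in 0.67 [0.6195 0.3506 0.0029] [505. 231.]
scene tray_in 0.61 [0.4917 0.1732 0.0015] [410. 208.]
scene mug 0.95 [ 0.3692 -0.0926 -0.0005] [285. 197.]
scene mug 0.4 [0.616  0.0625 0.0009] [387. 265.]
scene pliers 0.8 [ 0.5003 -0.0271  0.0011] [330. 234.]
scene jar 0.57 [ 7.9e-01 -4.0e-04 -1.9e-03] [392. 346.]
scene jar 0.38 [0.5782 0.0693 0.0289] [385. 243.]
scene stick 0.64 [ 0.4847 -0.1958 -0.0021] [256. 249.]
scene stand 0.74 [ 0.7659 -0.1995  0.0024] [292. 366.]
```

View pics/topA.png

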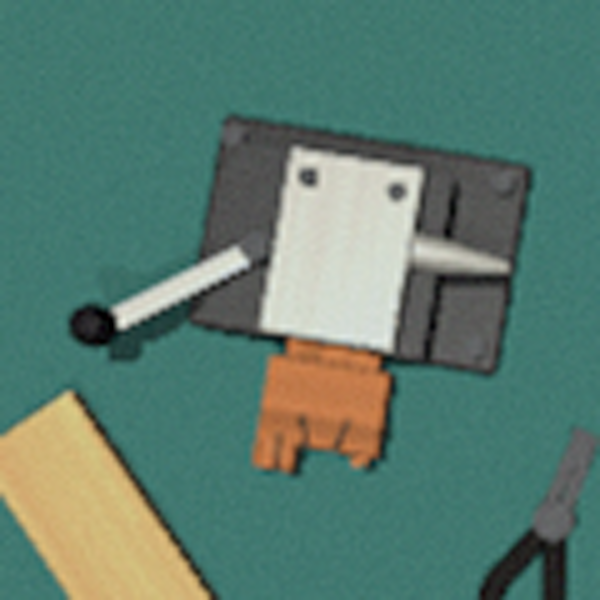

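View pics/topB.png

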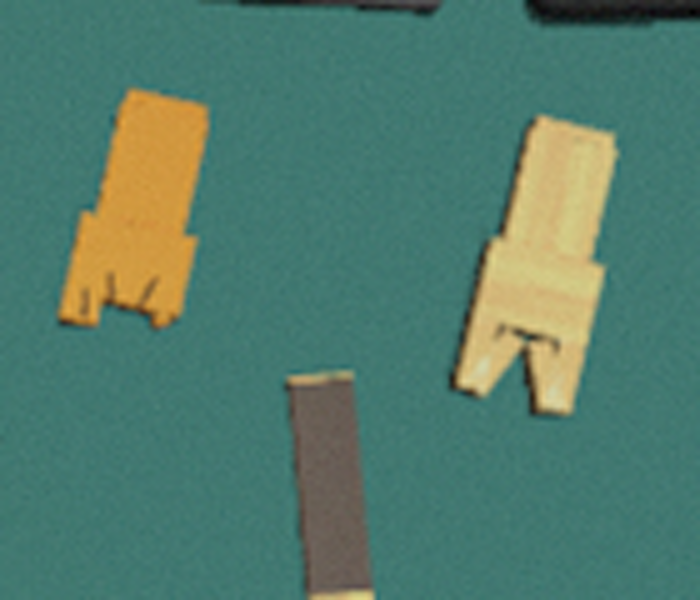

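Crop B confirms the new pin: pale, V notch, shoulders and tongue, at (408,232). Crop A shows the worn brown pin under the bar at (243,262), with the lever slack and its knob at (198,245). Next I'll get precise poses from depth.

```bash
cat >> h.py <<'E'
def rect(P):
    r=cv2.minAreaRect((P[:,:2]*1000).astype(np.float32)); return np.round(r[0],1),np.round(r[1],1),round(r[2],1)
def sel(C,c,rad,z0,z1,d):
    m=(d>0)&(np.hypot(C[...,0]-c[0],C[...,1]-c[1])<rad)&(C[...,2]>z0)&(C[...,2]<z1); return m
def tool():
    s=read_state(); M=R.from_rotvec(s["tool_rot"]).as_matrix(); return np.array(s["tool_pos"]),M,s
def go(target,yawx=None):
    """world TCP target and world yaw (deg) of tool x -> row entries"""
    p,M,s=tool(); d=M.T@(np.array(target)-p)/0.025
    cur=np.degrees(np.arctan2(M[1,0],M[0,0])); sp=0
    if yawx is not None: sp=-((yawx-cur+90)%180-90)
    print("t",round(s["t"],2),"tcp",p.round(4),"yawx",round(cur,1),"q",s["q"].round(2),"shift",d.round(2),"spin",round(sp,1),"w",round(s["width"],2),"F",np.round(s["wrist_force"],1))
E
python3 - <<'E'
from h import *
for n in("top","scene"):
    z=np.load(n+'0.npz');d=z['d'];im=z['im'].astype(int);C=cloud(n,d)
    print(n,"bench z",np.median(C[...,2][sel(C,(.5,-.1),.15,-.02,.02,d)]).round(4))
    m=sel(C,(.62,.06),.08,.056,.072,d); print("bar",rect(C[m]),np.median(C[m][:,2]))
    m=sel(C,(.615,-.295),.1,.007,.03,d); P=C[m];print("new pin",rect(P),len(P)); 
    a=np.array([.6145,-.2939]);b=np.array([.6755,-.3099]);u=(b-a)/np.linalg.norm(b-a)
    s=(P[:,:2]-a)@u
    for lo in np.arange(-.07,.06,.02):
        k=(s>lo)&(s<lo+.02)
        if k.sum(): w=(P[k][:,:2]-a)@[-u[1],u[0]]; print(round(lo,3),k.sum(),"z",np.median(P[k][:,2]).round(4),"w",w.min().round(4),w.max().round(4))
    m=sel(C,(.617,.35),.14,.012,.04,d);print("tray",rect(C[m]))
    m=sel(C,(.585,.168),.025,.065,.09,d);print("knob",rect(C[m]),np.median(C[m][:,2]))
    m=sel(C,(.545,.07),.05,.035,.058,d)&(im[...,0]>im[...,2]+40);print("worn",rect(C[m]),np.median(C[m][:,2]),C[m][:,:2].min(0))
M=tool()[1];print(M.round(2))
E
```

```text
top bench z 0.0017
bar (array([618.7,  59.8]), array([144.9,  79.9]), 79.2) 0.06369883957846456
new pin (array([ 595.3, -285.9]), array([147.3, 128.4]), 20.8) 1164
-0.07 147 z 0.0207 w -0.0258 0.0264
-0.05 206 z 0.0208 w -0.0746 0.0263
-0.03 218 z 0.021 w -0.0265 0.0843
-0.01 185 z 0.0195 w -0.0274 0.0961
0.01 160 z 0.015 w -0.0211 0.0512
0.03 160 z 0.0151 w -0.022 0.0185
0.05 87 z 0.0143 w -0.0217 0.0191
tray (array([619.4, 344.5]), array([145.1, 167.1]), 8.2)
knob (array([587.7, 161.7]), array([16.7, 15.7]), 46.8) 0.077944601865098
worn (array([551.3,  69.8]), array([52.5, 55.8]), 80.0) 0.04559865327811519 [0.52583134 0.04250882]
scene bench z 0.0003
bar (array([608.5,  64.7]), array([100.4, 113.9]), 45.8) 0.06269895609173426
new pin (array([ 610.6, -289.6]), array([ 52.1, 133.5]), 74.8) 1360
-0.07 140 z 0.0197 w -0.0222 0.0296
-0.05 221 z 0.0195 w -0.0226 0.0296
-0.03 239 z 0.0197 w -0.0226 0.0293
-0.01 254 z 0.0171 w -0.0227 0.0293
0.01 186 z 0.0139 w -0.0179 0.0221
0.03 197 z 0.014 w -0.0172 0.0222
0.05 122 z 0.0125 w -0.0169 0.0223
tray (array([619.8, 348.2]), array([147.2, 169.5]), 8.1)
knob (array([588.8, 164.9]), array([16.1, 14.7]), 7.7) 0.07563029246281117
worn (array([548.4,  73.8]), array([49.4, 59.5]), 2.3) 0.045071614668016236 [0.52290558 0.04476325]
[[ 0.97  0.25 -0.  ]
 [ 0.25 -0.97 -0.  ]
 [-0.    0.   -1.  ]]
```

Run:
```python
from h import *
go((.50,.08,.22),-10)
```

```text
t 1.65 tcp [ 0.1323 -0.508   0.1925] yawx 14.6 q [-1.44  0.05  0.1   1.62 -0.    1.44] shift [ 20.16 -19.05  -1.1 ] spin 24.6 w 1.0 F [-0.2 -0.4  0.4]
```

```bash
python3 -m inch '[[[20.2,-19,-1.1],24.6,40],[[20.2,-19,-1.1],24.6,40],[[20.2,-19,-1.1],24.6,40],[[20.2,-19,-1.1],24.6,40],[[20.2,-19,-1.1],24.6,40],[[20.2,-19,-1.1],24.6,40],[[20.2,-19,-1.1],24.6,40],[[20.2,-19,-1.1],24.6,40],[[20.2,-19,-1.1],24.6,40],[[20.2,-19,-1.1],24.6,40],[[20.2,-19,-1.1],24.6,40],[[20.2,-19,-1.1],24.6,40],[[20.2,-19,-1.1],24.6,40],[[20.2,-19,-1.1],24.6,40],[[20.2,-19,-1.1],24.6,40],[[20.2,-19,-1.1],24.6,40],[[20.2,-19,-1.1],24.6,40],[[20.2,-19,-1.1],24.6,40],[[20.2,-19,-1.1],24.6,40],[[20.2,-19,-1.1],24.6,40]]'
python3 - <<'E'
from h import *
go((.50,.08,.22),-10)
I=info("wrist");im,d=camera("wrist");save('w1.png',im);np.savez('w1.npz',im=im,d=d,K=I[0],t=I[1],r=I[2]);print(I[1],I[2].round(3))
E
```

```text
t: 3.32
tool_pos: [0.494, 0.0214, 0.22]
tool_rot: [-3.101, 0.182, -0.001]
wrist_force: [-0.1, -0.5, -0.0]
width: 0.466
t 3.32 tcp [0.494  0.0214 0.22  ] yawx -6.7 q [-0.12 -0.03  0.08  1.68  0.04  3.14] shift [-0.04 -2.36  0.08] spin 3.3 w 0.47 F [-0.1 -0.5 -0. ]
[0.57497136 0.00528569 0.40124938] [[-0.117 -0.942 -0.316]
 [-0.993  0.099  0.071]
 [-0.036  0.322 -0.946]]
```

View pics/w1.png

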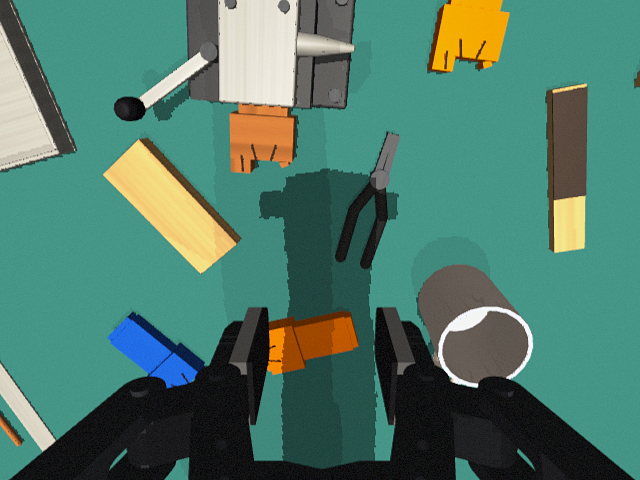

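Run:
```python
from h import *
z=np.load('w1.npz');d=z['d'];im=z['im'].astype(int);C=cloud("wrist",d,(z['K'],z['t'],z['r']))
m=sel(C,(.5,.0),.15,-.02,.012,d);print("bench",np.median(C[m][:,2]))
m=sel(C,(.588,.165),.03,.068,.09,d);print("knob",rect(C[m]),np.median(C[m][:,2]),m.sum())
m=sel(C,(.605,.13),.03,.05,.062,d);print("arm",rect(C[m]),np.median(C[m][:,2]))
m=sel(C,(.55,.07),.05,.035,.058,d)&(im[...,0]>im[...,2]+40);print("worn",rect(C[m]),np.median(C[m][:,2]))
m=sel(C,(.62,.06),.08,.0605,.068,d)&(im.sum(-1)>300);print("bar",rect(C[m]),np.median(C[m][:,2]),m.sum())
P=C[m][:,:2]
a=np.radians(-10)
for deg in (-12,-11,-10,-9,-8):
  a=np.radians(deg);X=np.array([np.cos(a),np.sin(a)]);Y=np.array([-X[1],X[0]])
  x=P@X;y=P@Y
  # front edge per y bin
  o=[x[(y>q)&(y<q+.005)].min() for q in np.arange(np.percentile(y,8),np.percentile(y,80),.005)]
  l=[y[(x>q)&(x<q+.004)].max() for q in np.arange(x.min()+.004,x.max()-.006,.004)]
  print(deg,np.std(o).round(5),np.polyfit(range(len(o)),o,1)[0].round(5),np.polyfit(range(len(l)),l,1)[0].round(5),np.median(o).round(4),np.percentile(y,[1,99]).round(4))
go((.60,.14,.20),85)
```

```text
bench 0.00013417422391812095
knob (array([585.2, 163.1]), array([17. , 15.8]), 18.9) 0.0774332840883018 509
arm (array([602.3, 128.8]), array([10.4, 59.4]), 25.8) 0.05696795536263946
worn (array([548.4,  71.6]), array([52.3, 55.7]), 79.3) 0.04490662100214626
bar (array([611.1,  55.4]), array([96.7, 72. ]), 79.8) 0.0629951389005255 8525
-12 0.00034 -0.00012 0.00011 0.5503 [0.1458 0.2243]
-11 0.00018 -3e-05 4e-05 0.5536 [0.1354 0.2141]
-10 0.00017 3e-05 -3e-05 0.5564 [0.1249 0.2038]
-9 0.00036 0.00013 -7e-05 0.5591 [0.1144 0.1935]
-8 0.00058 0.00021 -0.00013 0.5617 [0.1038 0.1831]
t 3.37 tcp [0.4939 0.0213 0.22  ] yawx -6.7 q [-0.12 -0.03  0.08  1.68  0.04  3.14] shift [ 3.66 -5.18  0.98] spin 88.3 w 0.47 F [ 0.8 -0.6 -0.7]
```

Run:
```python
from h import *
go((.585,.163,.13),116)
```

```text
t 3.37 tcp [0.4939 0.0213 0.22  ] yawx -6.7 q [-0.12 -0.03  0.08  1.68  0.04  3.14] shift [ 2.96 -5.93  3.81] spin 57.3 w 0.47 F [ 0.8 -0.6 -0.7]
```

```bash
python3 -m inch '[[[3,-5.9,1],-122.7,36],[[3,-5.9,1],-122.7,36],[[3,-5.9,1],-122.7,36],[[3,-5.9,1],-122.7,36],[[3,-5.9,1],-122.7,36],[[3,-5.9,1],-122.7,36],[[3,-5.9,1],-122.7,36],[[3,-5.9,1],-122.7,36],[[3,-5.9,1],-122.7,36],[[3,-5.9,1],-122.7,36],[[3,-5.9,1],-122.7,36],[[3,-5.9,1],-122.7,36],[[3,-5.9,1],-122.7,36],[[3,-5.9,1],-122.7,36],[[3,-5.9,1],-122.7,36],[[3,-5.9,1],-122.7,36],[[3,-5.9,1.5],-122.7,36],[[3,-5.9,2],-122.7,36],[[3,-5.9,3],-122.7,36],[[3,-5.9,3.5],-122.7,36]]'
python3 - <<'E'
from h import *
I=info("wrist");im,d=camera("wrist");save('w2.png',im);np.savez('w2.npz',im=im,d=d,K=I[0],t=I[1],r=I[2])
C=cloud("wrist",d,I)
m=sel(C,(.586,.163),.03,.068,.085,d);print("knob",rect(C[m]),np.median(C[m][:,2]),m.sum())
go((.585,.163,.057),116)
E
```

```text
t: 5.03
tool_pos: [0.5848, 0.1612, 0.1358]
tool_rot: [-1.657, -2.648, -0.046]
wrist_force: [-0.1, -0.2, -0.4]
width: 0.418
knob (array([584.5, 165.3]), array([17.1, 16.4]), 26.9) 0.07766309105381414 673
t 5.08 tcp [0.5831 0.161  0.1329] yawx 115.9 q [0.14 0.25 0.2  1.53 0.03 1.26] shift [-0.06  0.07  3.04] spin -0.1 w 0.42 F [-0.6 -0.1 -2.4]
```

View pics/w2.png

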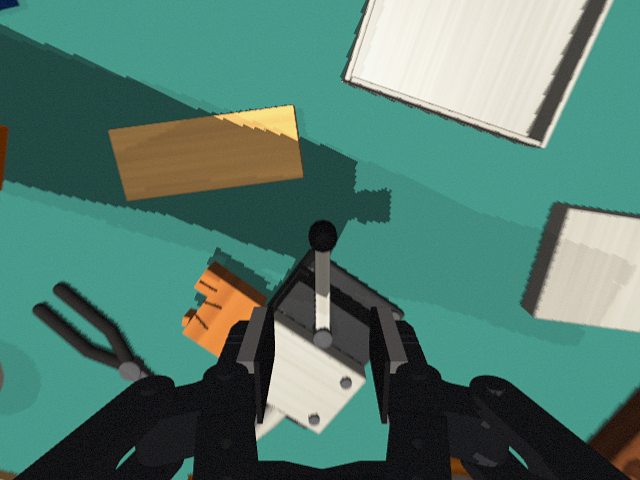

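```bash
python3 -m inch '[[[0.1,0.05,1],0,36],[[0.1,0.05,2],0,36],[[0.1,0.05,2.6],0,36],[[0.1,0.05,3],0,36],[[0.1,0.05,3],0,36]]' && python3 -m inch '[[[0,0.18,0],3.5,36],[[-0.02,0.37,0],7,36],[[-0.05,0.55,0],10.5,36],[[-0.09,0.73,0],14,36],[[-0.14,0.9,0],17.5,36],[[-0.2,1.08,0],21,36],[[-0.27,1.24,0],24.5,36],[[-0.35,1.41,0],28,36],[[-0.44,1.57,0],31.5,36],[[-0.54,1.72,0],35,36],[[-0.65,1.87,0],38.5,36],[[-0.77,2.01,0],42,36],[[-0.9,2.13,0],45.5,36],[[-1.03,2.26,0],49,36],[[-1.17,2.37,0],52.5,36],[[-1.32,2.49,0],56,36],[[-1.45,2.57,0],59,36],[[-1.59,2.65,0],62,36],[[-1.73,2.72,0],65,36],[[-1.88,2.78,0],68,36]]'
python3 - <<'E'
from h import *
I=info("wrist");im,d=camera("wrist");save('w3.png',im)
C=cloud("wrist",d,I)
go((.66,.15,.13),54)
m=sel(C,(.66,.155),.04,.068,.085,d);print("knob",rect(C[m]),m.sum())
E
```

```text
t: 5.5
tool_pos: [0.5843, 0.1668, 0.0605]
tool_rot: [-1.655, -2.647, -0.044]
wrist_force: [-0.1, 0.2, 0.1]
width: 0.423
t: 7.17
tool_pos: [0.6708, 0.1556, 0.0652]
tool_rot: [-2.844, -1.262, -0.031]
wrist_force: [-0.1, -0.1, 0.2]
width: 0.424
t 7.22 tcp [0.6714 0.1548 0.0651] yawx 47.7 q [0.11 0.47 0.35 1.44 0.03 2.42] shift [-0.37 -0.26 -2.61] spin -6.3 w 0.43 F [1.2 0.4 0.1]
knob (array([0., 0.]), array([0., 0.]), 0.0) 0
```

View pics/w3.png

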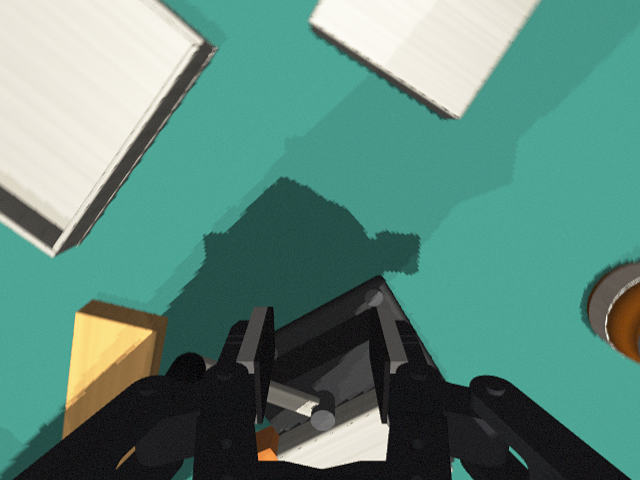

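Run:
```python
from h import *
p,M,s=tool();print(M.round(4))
im,d=camera("top");I=info("top");C=cloud("top",d,I);save('t3.png',cv2.resize(im[180:300,160:300],None,fx=5,fy=5))
for c in ((.585,.163),(.6,.16)):
    m=sel(C,c,.06,.067,.082,d)&(im.astype(int).sum(-1)<120);print(rect(C[m]),m.sum())
```

```text
[[ 0.6728  0.7398  0.007 ]
 [ 0.7392 -0.6726  0.0348]
 [ 0.0304 -0.0183 -0.9994]]
(array([587.3, 162. ]), array([16.7, 14.8]), 44.2) 54
(array([587.3, 162. ]), array([16.7, 14.8]), 44.2) 54
```

View pics/t3.png

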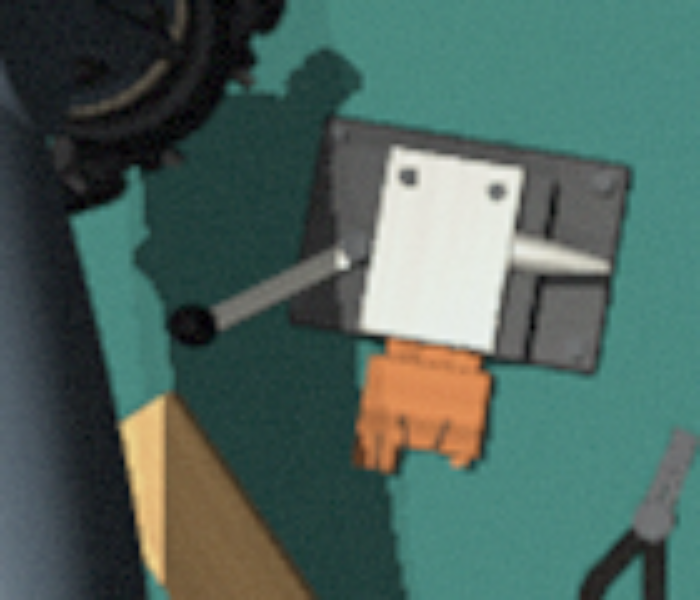

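Run:
```python
from h import *
I=info("wrist");im,d=camera("wrist");C=cloud("wrist",d,I)
p,M,s=tool()
L=(C-p)@M
m=(d>0)&(d<.26)
import itertools
for u,v in ((255,315),(262,312),(245,340),(265,400),(380,312),(375,312),(390,350),(190,365)):
    print(u,v,round(float(d[v,u]),3),L[v,u].round(4),C[v,u].round(3))
Q=L[m]; Q=Q[np.abs(Q[:,0])<.03]; print("max z in tool", np.percentile(Q[:,2],[50,90,99]).round(4),len(Q))
```

```text
255 315 0.147 [ 0.0109 -0.0228 -0.0509] [0.661 0.177 0.116]
262 312 0.0 [ 0.082   0.0003 -0.1818] [0.725 0.21  0.249]
245 340 0.132 [ 0.0109 -0.0235 -0.0669] [0.66  0.177 0.132]
265 400 0.135 [-0.009  -0.0178 -0.07  ] [0.651 0.158 0.135]
380 312 0.149 [ 0.0108  0.0207 -0.0486] [0.693 0.148 0.113]
375 312 0.149 [ 0.0108  0.0189 -0.0487] [0.692 0.149 0.113]
390 350 0.127 [ 0.0105  0.0206 -0.072 ] [0.693 0.147 0.136]
190 365 0.21 [-0.0433 -0.065  -0.0022] [0.593 0.167 0.067]
max z in tool [-0.0756  0.0654  0.0676] 81142
```

Run:
```python
from h import *
p,M,s=tool()
im,d=camera("scene");I=info("scene");C=cloud("scene",d,I)
print("TCP pix",pix("scene",p,I),"hold",pix("scene",p+M@[0,0,-.0187],I))
for y in (.018,-.018): print(pix("scene",p+M@[0,y,0],I),pix("scene",p+M@[0,y,-.048],I))
save('s3.png',cv2.resize(im[100:300,340:540],None,fx=3,fy=3))
L=(C-p)@M
m=(d>0)&(abs(L[...,0])<.012)&(abs(L[...,1])<.045)&(C[...,2]>.03)&(L[...,2]>-.12)
print(m.sum(),np.percentile(L[m][:,2],[50,90,99,100]).round(4))
```

```text
TCP pix [443.47648254 258.21954858] hold [445.13471501 253.40476949]
[441.05065535 265.27767616] [445.3521653  252.78856317]
[445.86116049 251.2811478 ] [450.27579811 238.46241491]
93 [-0.106  -0.0497 -0.0433 -0.0408]
```

View pics/s3.png

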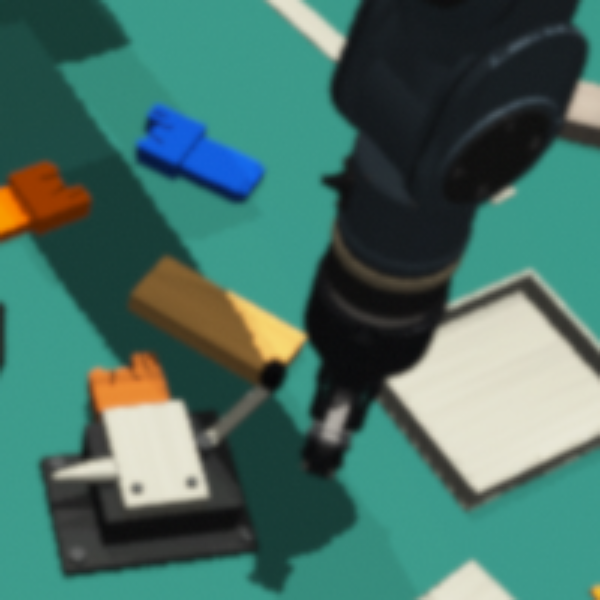

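Run:
```python
from h import *
# tool->camera constant from current
I=info("wrist");p,M,s=tool(); tc=M.T@(I[1]-p); rc=M.T@I[2]
print(tc.round(4)); print(rc.round(3))
for f in("wrist0.npz","w1.npz","w2.npz"):
    z=np.load(f);d=z['d'];C=cloud("wrist",d,(I[0],tc,rc))
    m=(d>0)&(d<.3)&(abs(C[...,0])<.02)&(abs(C[...,1])<.06)&(C[...,2]<.02)
    P=C[m]
    for sgn in(1,-1):
        Q=P[P[:,1]*sgn>0]; k=np.argsort(Q[:,2])[-30:]; print(f,sgn,Q[k].mean(0).round(4),Q[k][-1].round(4))
```

```text
[ 0.0821 -0.0003 -0.1815]
[[ 0.    -0.947 -0.32 ]
 [ 1.     0.    -0.001]
 [ 0.001 -0.32   0.947]]
wrist0.npz 1 [-0.0002  0.0424 -0.0525] [ 0.0018  0.0424 -0.052 ]
wrist0.npz -1 [-0.0002 -0.0432 -0.0523] [ 0.0014 -0.0434 -0.0514]
w1.npz 1 [-0.0005  0.0196 -0.041 ] [ 0.0001  0.0198 -0.0395]
w1.npz -1 [-0.0014 -0.0204 -0.0411] [ 0.0029 -0.0205 -0.04  ]
w2.npz 1 [-0.0007  0.0176 -0.0407] [-0.0026  0.0177 -0.0392]
w2.npz -1 [-0.0006 -0.0184 -0.0407] [-0.0034 -0.0185 -0.0394]
```

The knob was never touched. Both the wrist and scene cameras put the fingertips about 40 mm behind the reported TCP, so from here on I'll plan with the measured tip position. There is also a commanded tilt of about 2°, left over from the joint limit.

```bash
cat >> h.py <<'E'
def tip(target,yawx=None,off=-0.040):
    """as go, but for the real finger tips"""
    p,M,s=tool(); c=p+M@np.array([0,0,off]); d=M.T@(np.array(target)-c)/0.025
    cur=np.degrees(np.arctan2(M[1,0],M[0,0])); sp=0
    if yawx is not None: sp=-((yawx-cur+180)%360-180)
    print("t",round(s["t"],2),"tip",c.round(4),"yawx",round(cur,1),"q",s["q"].round(2),"shift",d.round(2),"spin",round(sp,1),"w",round(s["width"],2),"F",np.round(s["wrist_force"],1))
E
python3 - <<'E'
from h import *
tip((.5855,.164,.105),116)
tip((.5855,.164,.060),116)
E
```

```text
t 7.37 tip [0.67   0.1543 0.1043] yawx 48.0 q [0.11 0.47 0.35 1.44 0.03 2.42] shift [-1.97 -2.77 -0.03] spin -68.0 w 0.42 F [ 0.5 -0.7 -0.1]
t 7.37 tip [0.67   0.1543 0.1043] yawx 48.0 q [0.11 0.47 0.35 1.44 0.03 2.42] shift [-2.02 -2.74  1.77] spin -68.0 w 0.42 F [ 0.5 -0.7 -0.1]
```

```bash
python3 -m inch '[[[-2,-2.77,-0.2],-68,36],[[-2,-2.77,-0.2],-68,36],[[-2,-2.77,-0.2],-68,36],[[-2,-2.77,-0.2],-68,36],[[-2,-2.77,-0.2],-68,36],[[-2,-2.77,-0.2],-68,36],[[-2,-2.77,-0.2],-68,36],[[-2,-2.77,-0.2],-68,36],[[-2,-2.77,-0.2],-68,36],[[-2,-2.77,-0.2],-68,36],[[-2,-2.77,-0.2],-68,36]]'
python3 - <<'E'
from h import *
I=info("wrist");im,d=camera("wrist");save('w4.png',im)
C=cloud("wrist",d,I);m=sel(C,(.586,.163),.03,.068,.085,d);print("knob",rect(C[m]),m.sum())
tip((.5855,.164,.060),116)
E
```

```text
t: 8.28
tool_pos: [0.5845, 0.1651, 0.0685]
tool_rot: [-1.653, -2.653, -0.05]
wrist_force: [1.3, 0.2, -0.1]
width: 0.42
knob (array([584.3, 165.3]), array([17.1, 16.4]), 11.8) 1190
t 8.33 tip [0.5844 0.1636 0.1085] yawx 116.0 q [0.14 0.25 0.08 1.39 0.03 1.26] shift [-0.06  0.01  1.94] spin -0.0 w 0.42 F [-0.1 -0.4 -0.6]
```

View pics/w4.png

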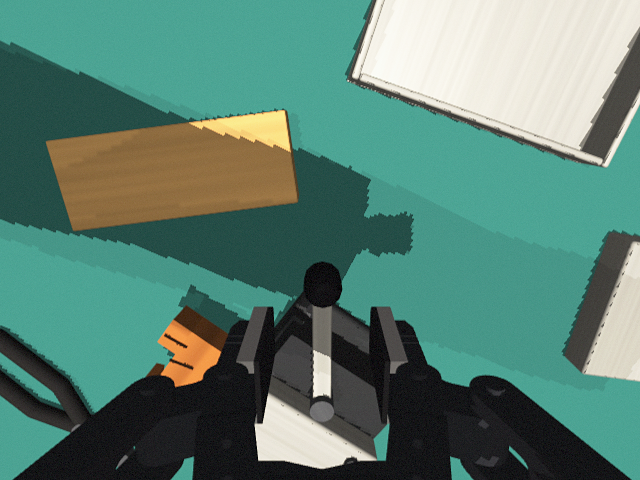

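```bash
python3 -m inch '[[[0,0,0.7],0,36],[[0,0,1.4],0,36],[[0,0,1.95],0,36],[[0,0,1.95],0,36]]' && python3 -m inch '[[[0,0.18,0],3.5,36],[[-0.02,0.37,0],7,36],[[-0.05,0.55,0.02],10.5,36],[[-0.09,0.73,0.02],14,36],[[-0.14,0.9,0.04],17.5,36],[[-0.2,1.08,0.05],21,36],[[-0.27,1.24,0.06],24.5,36],[[-0.35,1.41,0.07],28,36],[[-0.44,1.57,0.08],31.5,36],[[-0.54,1.72,0.1],35,36],[[-0.65,1.87,0.1],38.5,36],[[-0.77,2.01,0.1],42,36],[[-0.9,2.13,0.12],45.5,36],[[-1.03,2.26,0.14],49,36],[[-1.17,2.37,0.15],52.5,36],[[-1.32,2.49,0.16],56,36],[[-1.45,2.57,0.17],59,36],[[-1.59,2.65,0.18],62,36],[[-1.73,2.72,0.18],65,36],[[-1.88,2.78,0.18],68,36]]'
python3 - <<'E'
from h import *
I=info("wrist");im,d=camera("wrist");save('w5.png',im)
C=cloud("wrist",d,I)
tip((.66,.15,.13),54)
m=sel(C,(.66,.155),.04,.068,.085,d)&(im.astype(int).sum(-1)<120);print("knob",rect(C[m]),m.sum())
E
```

```text
t: 8.67
tool_pos: [0.5817, 0.1663, 0.0155]
tool_rot: [-1.655, -2.646, -0.042]
wrist_force: [-1.1, -0.4, -0.9]
width: 0.423
t: 10.33
tool_pos: [0.6682, 0.1556, 0.0159]
tool_rot: [-2.843, -1.261, -0.029]
wrist_force: [-0.4, 0.8, 0.7]
width: 0.418
t 10.38 tip [0.6687 0.1534 0.0558] yawx 47.7 q [0.11 0.48 0.27 1.35 0.03 2.42] shift [-0.25 -0.23 -2.97] spin -6.3 w 0.42 F [0.9 0.4 0.3]
knob (array([667.6, 153.6]), array([23.5, 63.5]), 47.4) 4261
```

View pics/w5.png

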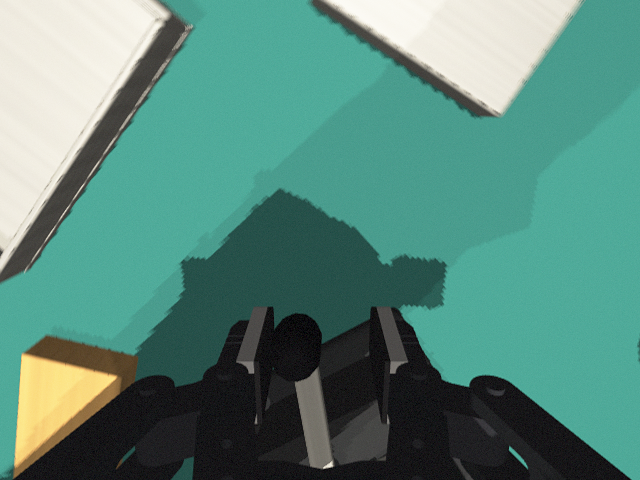

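Lever is open: the knob sits at (297,347) against the left finger, at about 1.45 rad. Next is the worn pin, with tool yaw about 169.5° so the wrist joint stays mid-range.

Run:
```python
from h import *
tip((.551,.070,.14),169.5)
```

```text
t 10.38 tip [0.6687 0.1534 0.0558] yawx 47.7 q [0.11 0.48 0.27 1.35 0.03 2.42] shift [-5.54 -1.31 -3.51] spin -121.8 w 0.42 F [0.9 0.4 0.3]
```

```bash
python3 -m inch '[[[0,0.1,-1.2],0,36],[[0,0.1,-2.4],0,36],[[-5.5,-1.3,-3.5],-121.8,74],[[-5.5,-1.3,-3.5],-121.8,74],[[-5.5,-1.3,-3.5],-121.8,74],[[-5.5,-1.3,-3.5],-121.8,74],[[-5.5,-1.3,-3.5],-121.8,74],[[-5.5,-1.3,-3.5],-121.8,74],[[-5.5,-1.3,-3.5],-121.8,74],[[-5.5,-1.3,-3.5],-121.8,74],[[-5.5,-1.3,-3.5],-121.8,74],[[-5.5,-1.3,-3.5],-121.8,74],[[-5.5,-1.3,-3.5],-121.8,74],[[-5.5,-1.3,-3.5],-121.8,74],[[-5.5,-1.3,-3.5],-121.8,74],[[-5.5,-1.3,-3.5],-121.8,74],[[-5.5,-1.3,-3.5],-121.8,74],[[-5.5,-1.3,-3.5],-121.8,74],[[-5.5,-1.3,-3.5],-121.8,74],[[-5.5,-1.3,-3.5],-121.8,74]]'
python3 - <<'E'
from h import *
I=info("wrist");im,d=camera("wrist");save('w6.png',im);np.savez('w6.npz',im=im,d=d,K=I[0],t=I[1],r=I[2])
tip((.551,.070,.03),169.5,-.045)
print(tool()[1].round(3))
E
```

```text
t: 12.05
tool_pos: [0.5516, 0.0715, 0.0997]
tool_rot: [0.275, 3.128, 0.055]
wrist_force: [0.6, -0.2, -0.1]
width: 0.868
t 12.1 tip [0.5514 0.07   0.1446] yawx 169.7 q [-0.01  0.12 -0.01  1.44  0.03  0.17] shift [ 0.01 -0.16  4.58] spin 0.2 w 0.87 F [-0.8 -0.6  0.2]
[[-0.984  0.179  0.004]
 [ 0.179  0.983  0.035]
 [ 0.002  0.035 -0.999]]
```

View pics/w6.png

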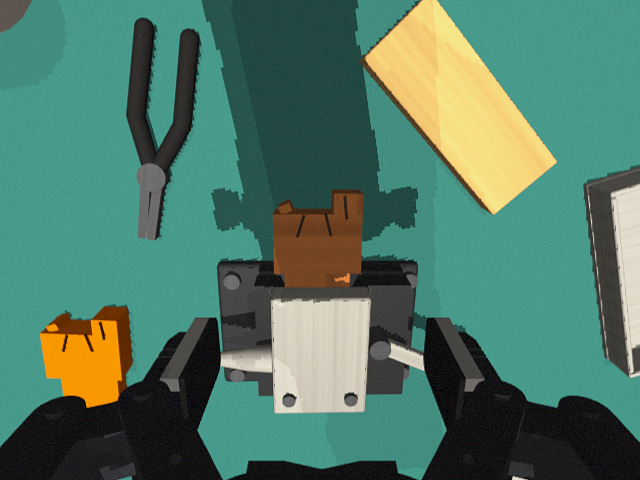

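Run:
```python
from h import *
z=np.load('w6.npz');d=z['d'];im=z['im'].astype(int);C=cloud("wrist",d,(z['K'],z['t'],z['r']))
a=np.radians(-10.5);X=np.array([np.cos(a),np.sin(a)]);Y=np.array([-X[1],X[0]])
def fr(n,m):
    P=C[m];x=P[:,:2]@X;y=P[:,:2]@Y;print(n,m.sum(),"x",np.percentile(x,[.5,99.5]).round(4),"y",np.percentile(y,[.5,50,99.5]).round(4),"z",np.median(P[:,2]).round(4),rect(P))
u,v=np.meshgrid(range(640),range(480))
m=(u>268)&(u<372)&(v>296)&(v<415)&(C[...,2]>.0605)&(C[...,2]<.068)&(im.sum(-1)>350);fr("bar",m)
m=(u>268)&(u<372)&(v>180)&(v<275)&(C[...,2]>.045)&(C[...,2]<.051);fr("worn body",m)
m=(u>268)&(u<372)&(v>270)&(v<296)&(C[...,2]>.037)&(C[...,2]<.0445);fr("worn tongue",m)
m=(u>365)&(u<395)&(v>335)&(v<362)&(C[...,2]>.055)&(C[...,2]<.075);fr("pivot",m)
p,M,s=tool();t=p+M@[0,0,-.045];print("tip",t[:2]@X,t[:2]@Y)
```

```text
bar 10523 x [0.5552 0.6331] y [0.1427 0.1714 0.1999] z 0.063 (array([615.5,  59.4]), array([59.4, 80.2]), 79.2)
worn body 3113 x [0.51   0.5454] y [0.1444 0.17   0.1957] z 0.0458 (array([545.7,  71.8]), array([52., 45.]), 79.9)
worn tongue 1054 x [0.5478 0.5582] y [0.1409 0.1708 0.2035] z 0.0412 (array([576.4,  68.4]), array([63.7, 13.6]), 79.4)
pivot 586 x [0.5798 0.598 ] y [0.1988 0.2072 0.2175] z 0.0617 (array([617. ,  97.4]), array([20.8, 17.9]), 74.2)
tip 0.5294075116808169 0.1692900052364203
```

```bash
python3 -m inch '[[[0.03,-0.12,1.5],0,74],[[0.03,-0.12,3],0,74],[[0.03,-0.12,4],0,74],[[0.03,-0.12,4.65],0,74],[[0.03,-0.12,4.65],0,74],[[0.03,-0.12,4.65],0,44],[[0.03,-0.12,4.65],0,44],[[0.03,-0.12,4.65],0,44],[[0.03,-0.12,4.65],0,44],[[0.03,-0.12,4.65],0,44],[[0.03,-0.12,4.65],0,44]]'
python3 - <<'E'
from h import *
I=info("wrist");im,d=camera("wrist");save('w7.png',im)
tip((.551,.070,.03),169.5,-.042)
E
```

```text
t: 13.02
tool_pos: [0.552, 0.0728, -0.0156]
tool_rot: [0.279, 3.125, 0.056]
wrist_force: [-0.9, 1.4, 4.6]
width: 0.596
t 13.07 tip [0.5517 0.0713 0.0263] yawx 169.8 q [-0.01  0.18 -0.18  1.21  0.04  0.17] shift [ 0.02 -0.05 -0.15] spin 0.3 w 0.6 F [-1.1  0.   5.7]
```

View pics/w7.png

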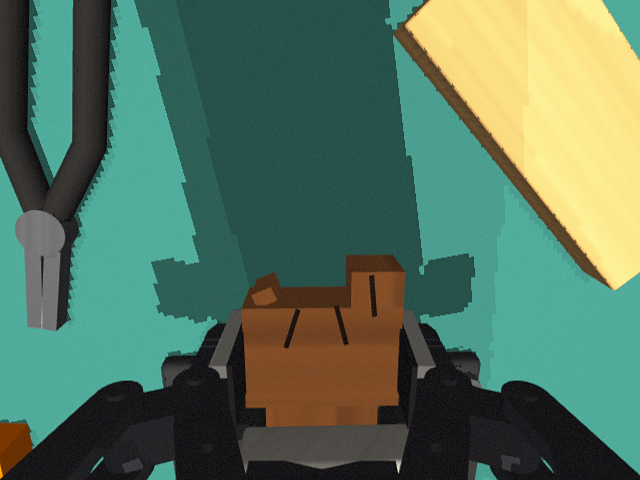

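Run:
```python
from h import *
z=np.load('w6.npz');d=z['d'];im=z['im'].astype(int);C=cloud("wrist",d,(z['K'],z['t'],z['r']))
m=sel(C,(.493,.168),.1,.012,.026,d)&(im[...,0]>im[...,2]+40)&(C[...,1]>.09)
P=C[m][:,:2];print(rect(C[m]));print(cv2.boxPoints(cv2.minAreaRect((P*1000).astype(np.float32))).round(0))
# tray
t=np.load('top0.npz')
```

```text
(array([493.2, 171. ]), array([128. ,  50.3]), 33.3)
[[426. 157.]
 [454. 115.]
 [561. 185.]
 [533. 227.]]
```

```bash
python3 -m inch '[[[0.2,0,0],0,44],[[0.4,0,0],0,44],[[0.6,0,0],0,44],[[0.8,0,0],0,44],[[1,0,0],0,44],[[1.2,0,0],0,44],[[1.4,0,0],0,44],[[1.6,0,0],0,44],[[1.8,0,0],0,44],[[2,0,0],0,44],[[2.3,0,0],0,44],[[2.6,0,-0.2],0,44],[[2.6,0,-1],0,44],[[2.6,0,-2.5],0,44],[[2.6,0,-4],0,44],[[2.6,0,-4],0,44]]'
python3 - <<'E'
from h import *
I=info("wrist");im,d=camera("wrist");save('w8.png',im)
tip((.595,.3456,.11),188.2,-.042)
E
```

```text
t: 14.4
tool_pos: [0.4912, 0.0807, 0.0914]
tool_rot: [0.277, 3.114, 0.057]
wrist_force: [1.3, 0.1, 1.4]
width: 0.597
t 14.45 tip [0.4894 0.0793 0.1304] yawx 169.8 q [ 0.   -0.05 -0.2   1.4   0.03  0.18] shift [-2.27 11.19  1.25] spin -18.4 w 0.59 F [ 0.8 -0.4 -1.2]
```

View pics/w8.png

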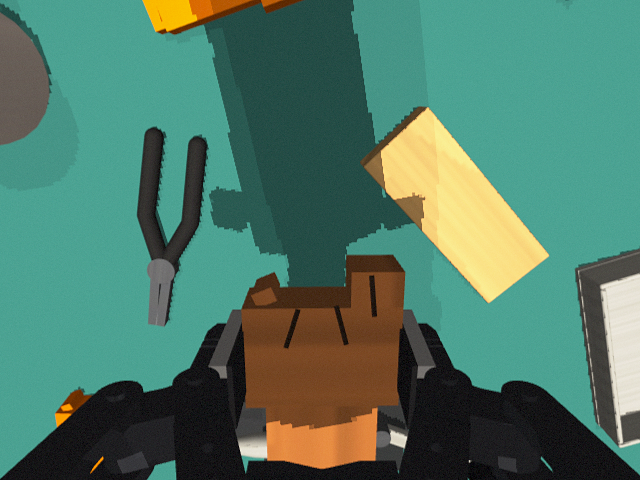

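```bash
python3 -m inch '[[[-2.3,11.2,1],-18.4,44],[[-2.3,11.2,1],-18.4,44],[[-2.3,11.2,1],-18.4,44],[[-2.3,11.2,1],-18.4,44],[[-2.3,11.2,1],-18.4,44],[[-2.3,11.2,1],-18.4,44],[[-2.3,11.2,1],-18.4,44],[[-2.3,11.2,1],-18.4,44],[[-2.3,11.2,1],-18.4,44],[[-2.3,11.2,1],-18.4,44],[[-2.3,11.2,1],-18.4,44]]'
python3 - <<'E'
from h import *
I=info("wrist");im,d=camera("wrist");save('w9.png',im)
tip((.595,.3456,.008),188.2,-.042)
C=cloud("wrist",d,I);m=sel(C,(.619,.349),.15,.020,.036,d)&(np.hypot(C[...,0]-.619,C[...,1]-.349)>.06);print(rect(C[m]),m.sum())
E
```

```text
t: 15.37
tool_pos: [0.5916, 0.3456, 0.067]
tool_rot: [-0.223, 3.129, 0.053]
wrist_force: [0.1, 0.3, -0.7]
width: 0.595
t 15.42 tip [0.5919 0.3441 0.1096] yawx -171.9 q [0.41 0.45 0.33 1.43 0.03 0.27] shift [-0.1  -0.1   4.06] spin -0.1 w 0.6 F [-0.2  0.1 -1.1]
(array([615.5, 346.9]), array([143.9, 165.6]), 8.2) 7149
```

View pics/w9.png

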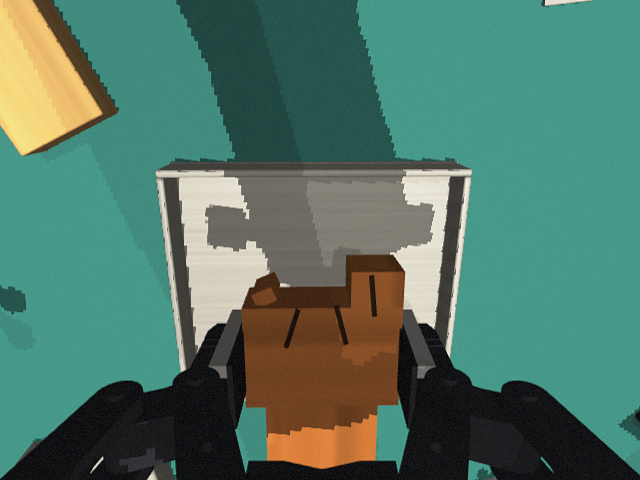

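```bash
python3 -m inch '[[[0,-0.12,1.2],0,44],[[0,-0.12,2.4],0,44],[[0,-0.12,3.2],0,44],[[0,-0.12,3.7],0,44],[[0,-0.12,4],0,44],[[0,-0.12,4.05],0,44],[[0,-0.12,4.05],0,44]]'
python3 - <<'E'
from h import *
tip((.592,.344,.008),188.2,-.042)
E
```

```text
t: 16.0
tool_pos: [0.594, 0.3474, -0.0327]
tool_rot: [-0.223, 3.125, 0.056]
wrist_force: [-0.1, 0.6, -0.8]
width: 0.596
t 16.0 tip [0.5937 0.3459 0.0093] yawx -171.8 q [0.42 0.5  0.2  1.25 0.03 0.27] shift [ 0.08 -0.07  0.05] spin -0.0 w 0.6 F [-0.1  0.6 -0.8]
```

```bash
python3 -m inch '[[[0,0,0.1],0,44],[[0,0,0.1],0,62],[[0,0,0.1],0,66],[[0,0,0.1],0,68],[[0,0,0.1],0,68],[[0,0,-0.5],0,70],[[0,0,-1.5],0,70],[[0,0,-3],0,70],[[0,0,-4.5],0,70],[[0,0,-4.5],0,70]]'
python3 - <<'E'
from h import *
I=info("wrist");im,d=camera("wrist");save('w10.png',im)
C=cloud("wrist",d,I);m=sel(C,(.6155,.347),.06,.016,.04,d)&(im[...,0].astype(int)>im[...,2].astype(int)+30);print(rect(C[m]),np.percentile(C[m][:,2],[5,50,95]).round(4))
tip((.592,.344,.12),188.2,-.046)
E
```

```text
t: 16.83
tool_pos: [0.5981, 0.3458, 0.0894]
tool_rot: [-0.224, 3.112, 0.063]
wrist_force: [0.3, -0.0, 2.4]
width: 0.819
(array([617.8, 350. ]), array([108.6,  52.2]), 8.3) [0.0171 0.0228 0.0249]
t 16.88 tip [0.5964 0.3436 0.1321] yawx -171.8 q [0.41 0.45 0.36 1.45 0.03 0.27] shift [0.18 0.02 0.48] spin 0.0 w 0.82 F [ 0.5 -0.1  0.4]
```

View pics/w10.png

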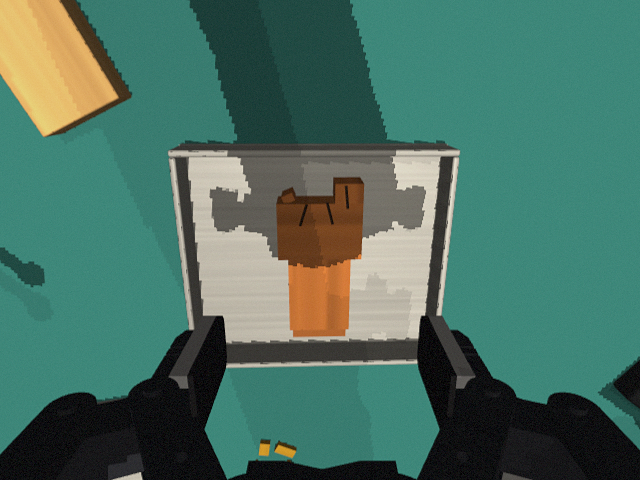

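Worn pin lies flat in the tray with its body at (320,230). Now I'll move over to the new pin.

Run:
```python
from h import *
tip((.594,-.287,.14),165,-.046)
```

```text
t 16.88 tip [0.5964 0.3436 0.1321] yawx -171.8 q [0.41 0.45 0.36 1.45 0.03 0.27] shift [  3.69 -24.92  -1.34] spin 23.2 w 0.82 F [ 0.5 -0.1  0.4]
```

```bash
python3 -m inch '[[[3.7,-24.9,-1.3],23.2,72],[[3.7,-24.9,-1.3],23.2,72],[[3.7,-24.9,-1.3],23.2,72],[[3.7,-24.9,-1.3],23.2,72],[[3.7,-24.9,-1.3],23.2,72],[[3.7,-24.9,-1.3],23.2,72],[[3.7,-24.9,-1.3],23.2,72],[[3.7,-24.9,-1.3],23.2,72],[[3.7,-24.9,-1.3],23.2,72],[[3.7,-24.9,-1.3],23.2,72],[[3.7,-24.9,-1.3],23.2,72],[[3.7,-24.9,-1.3],23.2,72],[[3.7,-24.9,-1.3],23.2,72],[[3.7,-24.9,-1.3],23.2,72],[[3.7,-24.9,-1.3],23.2,72],[[3.7,-24.9,-1.3],23.2,72],[[3.7,-24.9,-1.3],23.2,72],[[3.7,-24.9,-1.3],23.2,72]]'
python3 - <<'E'
from h import *
I=info("wrist");im,d=camera("wrist");save('w11.png',im)
C=cloud("wrist",d,I);wood=(im[...,0].astype(int)>im[...,2].astype(int)+30)&(im[...,0]>im[...,1])
c=(.61,-.292)
m=sel(C,c,.09,.017,.025,d)&wood;print("body",rect(C[m]),m.sum())
m2=sel(C,c,.09,.010,.0165,d)&wood;print("tongue",rect(C[m2]))
m3=sel(C,c,.09,.008,.025,d)&wood;r=rect(C[m3]);print("all",r)
for yaw in(-14,-15,-16):
    a=np.radians(yaw);X=np.array([np.cos(a),np.sin(a)]);Y=np.array([-X[1],X[0]])
    for q in(m,m2):
        P=C[q][:,:2];print(yaw,np.percentile(P@X,[.5,99.5]).round(4),np.percentile(P@Y,[1,99]).round(4))
tip((.594,-.287,.14),165,-.046)
E
```

```text
t: 18.38
tool_pos: [0.5894, -0.2863, 0.0877]
tool_rot: [-0.411, -3.111, -0.058]
wrist_force: [-0.2, 0.3, 0.6]
width: 0.841
body (array([ 579. , -283.8]), array([51.9, 70.3]), 74.4) 8064
tongue (array([ 607.8, -292.2]), array([ 50.6, 130.6]), 74.3)
all (array([ 607.8, -291.9]), array([ 51.9, 130.6]), 74.4)
-14 [0.5967 0.6649] [-0.1608 -0.1099]
-14 [0.5966 0.725 ] [-0.1566 -0.1173]
-15 [0.5992 0.6671] [-0.1498 -0.0989]
-15 [0.5991 0.7273] [-0.1445 -0.1054]
-16 [0.6013 0.6691] [-0.1387 -0.0879]
-16 [0.6012 0.7293] [-0.1324 -0.0934]
t 18.43 tip [ 0.5896 -0.287   0.134 ] yawx 165.1 q [-0.57  0.41  0.32  1.5   0.03 -0.31] shift [-0.17  0.05 -0.24] spin 0.1 w 0.85 F [-0.8 -0.  -0. ]
```

View pics/w11.png

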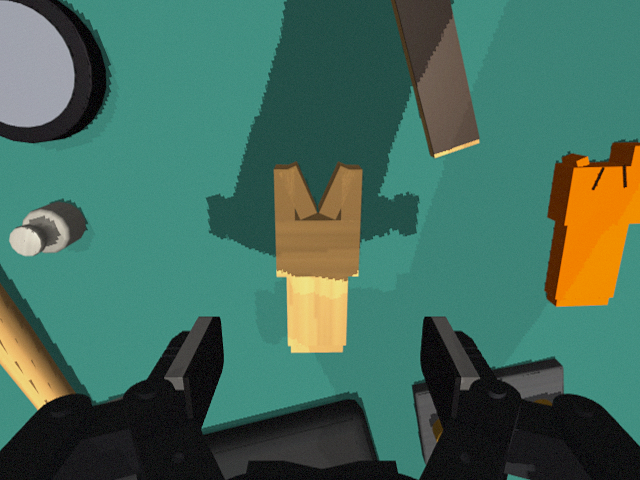

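New pin: pale, V-notched and tongued, body at (318,235), tongue end at (318,350). It is centred between the jaws, and its top surfaces sit at 20 and 14 mm, so it lies flat side down. Next I'll grasp it.

Run:
```python
from h import *
tip((.5927,-.2877,.004),164.5,-.042)
```

```text
t 18.43 tip [ 0.5896 -0.2869  0.13  ] yawx 165.1 q [-0.57  0.41  0.32  1.5   0.03 -0.31] shift [-0.17 -0.18  5.04] spin 0.6 w 0.85 F [-0.8 -0.  -0. ]
```

```bash
python3 -m inch '[[[-0.15,-0.18,1.5],0.6,72],[[-0.15,-0.18,3],0.6,72],[[-0.15,-0.18,4],0.6,72],[[-0.15,-0.18,4.7],0.6,72],[[-0.15,-0.18,5],0.6,72],[[-0.15,-0.18,5],0.6,72]]'
python3 - <<'E'
from h import *
tip((.5927,-.2877,.004),164.5,-.042)
I=info("wrist");im,d=camera("wrist");save('w12.png',im)
E
```

```text
t: 18.93
tool_pos: [0.591, -0.284, -0.0393]
tool_rot: [-0.421, -3.106, -0.059]
wrist_force: [0.6, -0.0, 0.3]
width: 0.842
t 18.93 tip [ 0.5911 -0.2857  0.0027] yawx 164.6 q [-0.57  0.47  0.15  1.26  0.03 -0.3 ] shift [-0.08 -0.06 -0.06] spin 0.1 w 0.84 F [ 0.6 -0.   0.3]
```

View pics/w12.png

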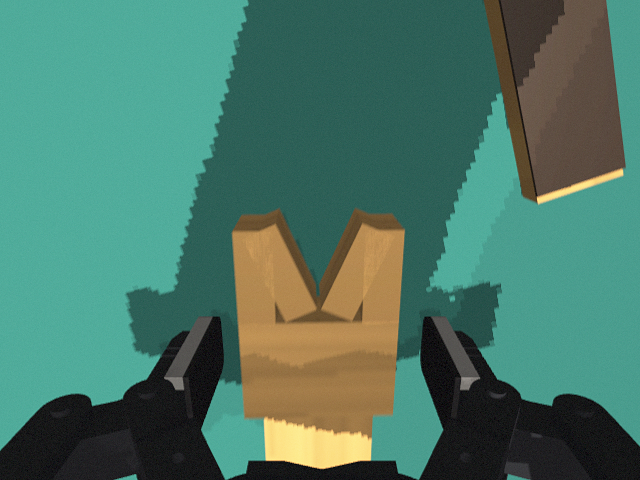

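```bash
python3 -m inch '[[[0,0,-0.06],0,72],[[0,0,-0.06],0,44],[[0,0,-0.06],0,44],[[0,0,-0.06],0,44],[[0,0,-0.06],0,44],[[0,0,-0.06],0,44],[[0,0,-0.06],0,44]]'
python3 - <<'E'
from h import *
p,M,s=tool();print(M.round(4))
tip((.5927,-.2877,.004),164.5,-.042)
I=info("wrist");im,d=camera("wrist");save('w13.png',im);C=cloud("wrist",d,I)
wood=(im[...,0].astype(int)>im[...,2].astype(int)+30)&(im[...,0]>im[...,1])
m=sel(C,(.58,-.285),.07,.015,.03,d)&wood;L=(C[m]-p)@M
print("pin in tool",rect(L),np.percentile(L,[1,50,99],axis=0).round(4))
n=np.linalg.lstsq(np.c_[C[m][:,:2],np.ones(m.sum())],C[m][:,2],rcond=None)[0];print(n)
E
```

```text
t: 19.57
tool_pos: [0.5951, -0.2889, -0.0315]
tool_rot: [0.425, 3.108, 0.052]
wrist_force: [-0.7, 0.5, 6.8]
width: 0.588
[[-9.632e-01  2.686e-01  8.200e-03]
 [ 2.687e-01  9.627e-01  3.240e-02]
 [ 8.000e-04  3.350e-02 -9.994e-01]]
t 19.57 tip [ 0.5948 -0.2903  0.0105] yawx 164.4 q [-0.57  0.47  0.16  1.27  0.03 -0.3 ] shift [0.11 0.07 0.26] spin -0.1 w 0.59 F [-0.7  0.5  6.8]
pin in tool (array([-1.1, -0.1]), array([ 52.4, 106.1]), 89.9) [[-0.0184 -0.0255 -0.0533]
 [ 0.0166 -0.0004 -0.0515]
 [ 0.0498  0.0252 -0.047 ]]
[-0.00075411  0.00015169  0.02038466]
```

View pics/w13.png

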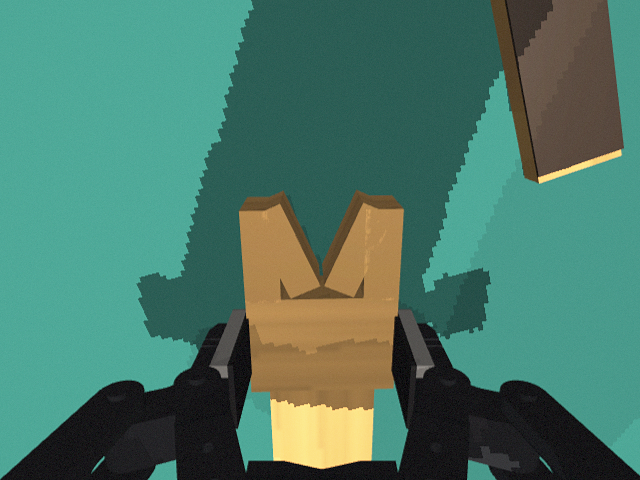

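```bash
python3 -m inch '[[[0,0,-0.4],0,44],[[0,0,-1.2],0,44],[[0,0,-2.4],0,44],[[0,0,-3.6],0,44],[[0,0,-3.6],0,44]]'
python3 - <<'E'
from h import *
p,M,s=tool();
tip((.4868,.0841,.10),169.5,-.05)
I=info("wrist");im,d=camera("wrist");save('w14.png',im);C=cloud("wrist",d,I)
wood=(im[...,0].astype(int)>im[...,2].astype(int)+30)&(im[...,0]>im[...,1])
L=(C-p)@M
m=(d>0)&wood&(abs(L[...,1])<.03)&(abs(L[...,2]+.05)<.006)&(L[...,0]>-.02);Q=L[m]
print(rect(Q),np.percentile(Q,[1,50,99],axis=0).round(4))
P=C[m];n=np.linalg.lstsq(np.c_[P[:,:2],np.ones(len(P))],P[:,2],rcond=None)[0];print(n)
E
```

```text
t: 20.03
tool_pos: [0.5965, -0.2936, 0.0639]
tool_rot: [0.425, 3.102, 0.046]
wrist_force: [2.0, -0.6, 1.4]
width: 0.582
t 20.03 tip [ 0.5958 -0.295   0.1138] yawx 164.4 q [-0.57  0.42  0.29  1.44  0.03 -0.3 ] shift [ 8.28 13.41  0.92] spin -5.1 w 0.58 F [ 2.  -0.6  1.4]
(array([16.4, -0.1]), array([52.2, 70.9]), 89.7) [[-0.0177 -0.0255 -0.0532]
 [ 0.0174 -0.0004 -0.0515]
 [ 0.0499  0.0251 -0.0453]]
[ 0.01693345 -0.00691562  0.1032234 ]
```

```bash
python3 -m inch '[[[8.3,13.4,0.5],-5.1,44],[[8.3,13.4,0.5],-5.1,44],[[8.3,13.4,0.5],-5.1,44],[[8.3,13.4,0.5],-5.1,44],[[8.3,13.4,0.5],-5.1,44],[[8.3,13.4,0.5],-5.1,44],[[8.3,13.4,0.5],-5.1,44],[[8.3,13.4,0.5],-5.1,44],[[8.3,13.4,0.5],-5.1,44],[[8.3,13.4,0.5],-5.1,44],[[8.3,13.4,0.5],-5.1,44],[[8.3,13.4,0.5],-5.1,44],[[8.3,13.4,0.5],-5.1,44]]'
cat >> h.py <<'E'
def look(name):
    p,M,s=tool();I=info("wrist");im,d=camera("wrist");save(name,im);C=cloud("wrist",d,I);L=(C-p)@M
    ii=im.astype(int)
    wood=(ii[...,0]>ii[...,2]+30)&(ii[...,0]>ii[...,1])
    m=(d>0)&wood&(abs(L[...,1])<.03)&(abs(L[...,2]+.05)<.007)&(L[...,0]>-.014)&(L[...,0]<.058)
    P=C[m];n=np.linalg.lstsq(np.c_[P[:,:2],np.ones(len(P))],P[:,2],rcond=None)[0]
    r=cv2.minAreaRect((L[m][:,:2]*1000).astype(np.float32)); Q=L[m]
    a=np.radians(-10.5);X=np.array([np.cos(a),np.sin(a)]);Y=np.array([-X[1],X[0]])
    print("pin top: n",m.sum(),"slope",n[:2].round(3),"slopes along X,Y",(n[:2]@X).round(3),(n[:2]@Y).round(3))
    x=P[:,:2]@X-.5548;y=P[:,:2]@Y-.1714
    print("pin in mouth frame: x",np.percentile(x,[.5]).round(4),"-> origin x",(np.percentile(x,.5)+.068).round(4),"y",np.percentile(y,[1,99]).round(4),"ztop",np.median(P[:,2]).round(4))
    k=(y*0==0)
    # yaw from side edges
    for e,f in((1,"L"),(99,"R")):
        b=[];xs=np.arange(np.percentile(x,3),np.percentile(x,97),.004)
        for q in xs: b.append(np.percentile(y[(x>q)&(x<q+.004)],e))
        print("  edge",f,"slope",np.polyfit(xs,b,1)[0].round(4))
    b=(d>0)&(C[...,2]>.0605)&(C[...,2]<.067)&(ii.sum(-1)>300)&(abs(L[...,1])<.06)
    B=C[b]; 
    if len(B)>100: print("bar",len(B),"x",np.percentile(B[:,:2]@X,[.5,99]).round(4)-.5548,"y",np.percentile(B[:,:2]@Y,[1,99]).round(4)-.1714)
    return im
E
python3 - <<'E'
from h import *
look('w15.png')
tip((.4868,.0841,.049),169.5,-.05)
E
```

```text
t: 21.17
tool_pos: [0.4826, 0.0873, 0.0551]
tool_rot: [-0.287, -3.127, -0.054]
wrist_force: [-0.4, -0.4, -1.3]
width: 0.593
pin top: n 24177 slope [ 0.013 -0.001] slopes along X,Y 0.013 0.002
pin in mouth frame: x [-0.1468] -> origin x -0.0788 y [-0.0248  0.0258] ztop 0.1066
  edge L slope 0.0197
  edge R slope -0.0161
t 21.22 tip [0.4827 0.0852 0.1051] yawx 169.4 q [ 0.02 -0.04 -0.26  1.34  0.03  0.2 ] shift [-0.18 -0.09  2.24] spin -0.1 w 0.58 F [-0.2  0.6 -0.3]
```

View pics/w15.png

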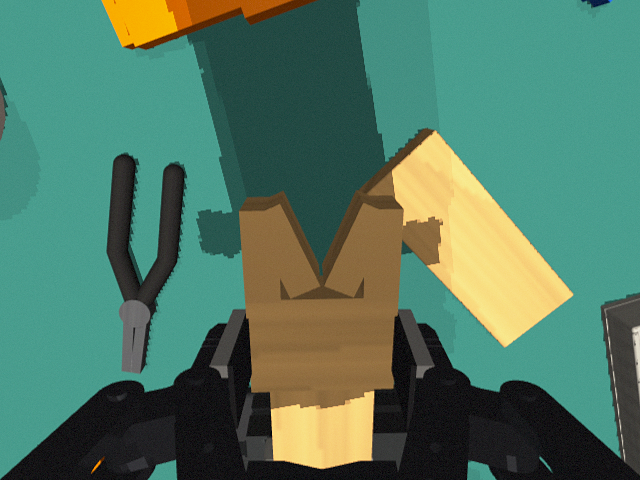

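```bash
python3 -m inch '[[[0,-0.1,0.8],0,44],[[0,-0.1,1.6],0,44],[[0,-0.1,2.2],0,44],[[0,-0.1,2.3],0,44],[[0,-0.1,2.3],0,44],[[0,-0.1,2.3],0,44]]'
python3 - <<'E'
from h import *
look('w16.png')
tip((.4868,.0841,.049),169.5,-.05)
E
```

```text
t: 21.72
tool_pos: [0.483, 0.0866, -0.0016]
tool_rot: [0.29, 3.127, 0.055]
wrist_force: [-0.4, 0.4, -0.1]
width: 0.588
pin top: n 24233 slope [ 0.013 -0.   ] slopes along X,Y 0.013 0.002
pin in mouth frame: x [-0.1463] -> origin x -0.0783 y [-0.0254  0.0252] ztop 0.05
  edge L slope 0.0184
  edge R slope -0.0176
t 21.77 tip [0.4834 0.0851 0.049 ] yawx 169.4 q [ 0.02 -0.   -0.34  1.23  0.03  0.2 ] shift [-0.14 -0.01 -0.  ] spin -0.1 w 0.58 F [ 0.  -0.5 -0.9]
```

View pics/w16.png

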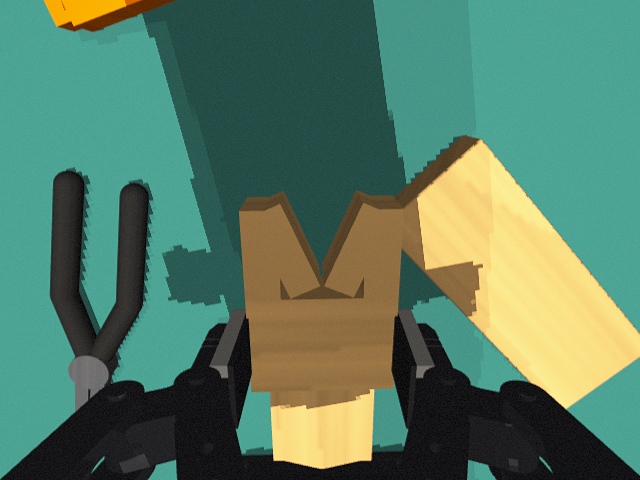

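```bash
python3 -m inch '[[[0,0,0.05],0,44],[[-0.25,0,0.05],0,44],[[-0.5,0,0.05],0,44],[[-0.7,0,0.05],0,44],[[-0.85,0,0.05],0,44],[[-1,0,0.05],0,44],[[-1.15,0,0.05],0,44],[[-1.3,0,0.05],0,44],[[-1.3,0,0.05],0,44]]'
python3 - <<'E'
from h import *
look('w17.png')
tip((.4868,.0841,.049),169.5,-.05)
E
```

```text
t: 22.52
tool_pos: [0.5153, 0.0815, -0.0034]
tool_rot: [0.287, 3.127, 0.055]
wrist_force: [0.1, -0.5, -1.7]
width: 0.589
pin top: n 24227 slope [0.014 0.   ] slopes along X,Y 0.014 0.003
pin in mouth frame: x [-0.1137] -> origin x -0.0457 y [-0.0247  0.0259] ztop 0.0482
  edge L slope 0.0191
  edge R slope -0.0156
t 22.57 tip [0.5146 0.0798 0.0465] yawx 169.5 q [ 0.    0.08 -0.26  1.23  0.04  0.19] shift [ 1.12 -0.03 -0.1 ] spin 0.0 w 0.58 F [-0.1  1.1  0. ]
```

```bash
python3 -m inch '[[[-0.2,-0.02,0],0,44],[[-0.4,-0.02,0],0,44],[[-0.6,-0.02,0],0,44],[[-0.8,-0.02,0],0,44],[[-1,-0.02,0],0,44],[[-1.2,-0.02,0],0,44],[[-1.4,-0.02,0],0,44],[[-1.55,-0.02,0],0,44],[[-1.65,-0.02,0],0,44],[[-1.65,-0.02,0],0,44]]'
python3 - <<'E'
from h import *
look('w18.png')
tip((.4868,.0841,.049),169.5,-.05)
E
```

```text
t: 23.4
tool_pos: [0.5557, 0.0734, -0.0035]
tool_rot: [0.287, 3.127, 0.055]
wrist_force: [-0.4, -0.6, -0.8]
width: 0.591
pin top: n 24206 slope [ 0.015 -0.   ] slopes along X,Y 0.015 0.003
pin in mouth frame: x [-0.0725] -> origin x -0.0045 y [-0.0252  0.0254] ztop 0.048
  edge L slope 0.0182
  edge R slope -0.0151
bar 5847 x [-0.0002  0.0164] y [-0.0271  0.0275]
t 23.45 tip [0.5552 0.0718 0.0464] yawx 169.5 q [-0.01  0.18 -0.15  1.24  0.03  0.17] shift [ 2.78 -0.01 -0.09] spin 0.0 w 0.59 F [ 0.7 -0.3 -0. ]
```

View pics/w18.png

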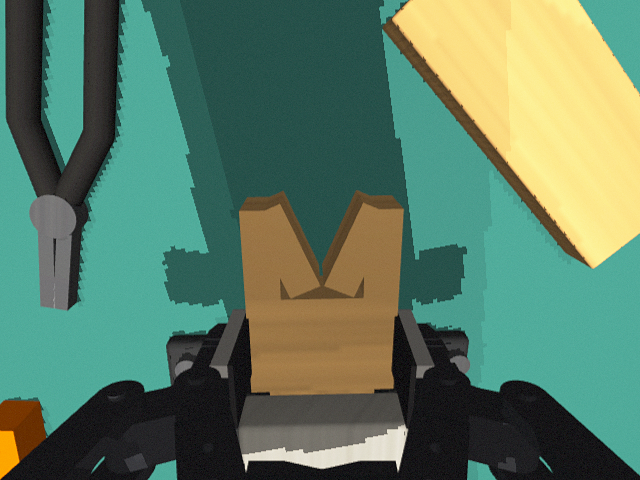

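```bash
python3 -m inch '[[[-0.06,0,0],0,44],[[-0.12,0,0],0,44],[[-0.18,0,0],0,44],[[-0.22,0,0],0,44],[[-0.26,0,0],0,44],[[-0.3,0,0],0,44],[[-0.3,0,0],0,44]]'
python3 - <<'E'
from h import *
look('w19.png')
tip((.4868,.0841,.049),169.5,-.05)
E
```

```text
t: 24.03
tool_pos: [0.5582, 0.0731, -0.0037]
tool_rot: [-0.286, -3.12, -0.056]
wrist_force: [-10.3, 1.1, 7.0]
width: 0.583
pin top: n 24176 slope [ 0.017 -0.002] slopes along X,Y 0.017 0.002
pin in mouth frame: x [-0.0695] -> origin x -0.0015 y [-0.0251  0.0256] ztop 0.0478
  edge L slope 0.0183
  edge R slope -0.0177
bar 7016 x [-0.0002  0.019 ] y [-0.0271  0.0273]
t 24.08 tip [0.5585 0.0712 0.0463] yawx 169.5 q [-0.01  0.2  -0.13  1.25  0.04  0.17] shift [ 2.91 -0.01 -0.08] spin 0.0 w 0.58 F [-9.2  1.5  8.2]
```

```bash
python3 -m inch '[[[-0.08,0,-0.02],0,44],[[-0.16,0,-0.04],0,44],[[-0.16,0,-0.04],0,44]]'
python3 - <<'E'
from h import *
look('w20.png')
tip((.4868,.0841,.049),169.5,-.05)
E
```

```text
t: 24.33
tool_pos: [0.5579, 0.0731, -0.0037]
tool_rot: [-0.285, -3.112, -0.057]
wrist_force: [-16.2, 2.4, 11.2]
width: 0.586
pin top: n 24222 slope [ 0.015 -0.001] slopes along X,Y 0.015 0.001
pin in mouth frame: x [-0.0694] -> origin x -0.0014 y [-0.025   0.0256] ztop 0.0479
  edge L slope 0.0171
  edge R slope -0.0172
bar 7065 x [-0.0002  0.019 ] y [-0.0271  0.0271]
t 24.38 tip [0.5586 0.0712 0.0463] yawx 169.5 q [-0.01  0.2  -0.12  1.26  0.04  0.17] shift [ 2.92 -0.01 -0.05] spin 0.0 w 0.59 F [-16.2   2.4  10.3]
```

View pics/w20.png

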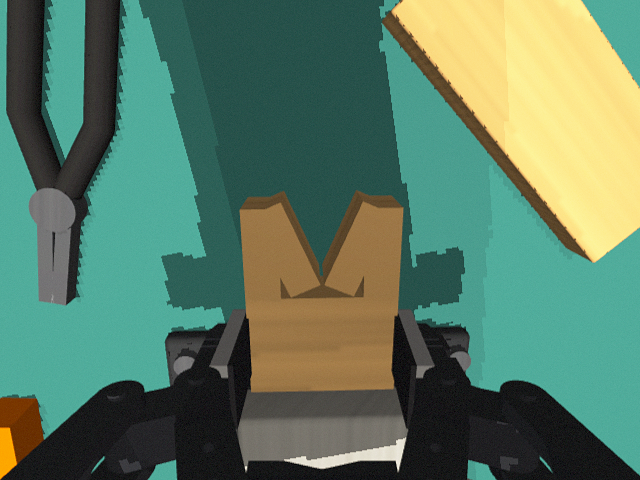

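```bash
python3 -m inch '[[[0.14,0,0.04],0,44],[[0.14,0,0.04],0,58],[[0.14,0,0.04],0,64],[[0.14,0,0.04],0,68],[[0.3,0,0],0,68],[[0.4,0,-1],0,68],[[0.4,0,-2.5],0,68],[[0.4,0,-4],0,68],[[0.4,0,-4],0,68]]'
python3 - <<'E'
from h import *
p,M,s=tool();I=info("wrist");im,d=camera("wrist");save('w21.png',im);C=cloud("wrist",d,I);ii=im.astype(int)
a=np.radians(-10.5);X=np.array([np.cos(a),np.sin(a)]);Y=np.array([-X[1],X[0]])
wood=(ii[...,0]>ii[...,2]+30)&(ii[...,0]>ii[...,1])
m=sel(C,(.543,.074),.06,.040,.055,d)&wood;P=C[m];x=P[:,:2]@X-.5548;y=P[:,:2]@Y-.1714
print("pin",rect(P),np.percentile(x,[.5,99.5]).round(4),np.percentile(y,[1,99]).round(4),np.median(P[:,2]),np.linalg.lstsq(np.c_[P[:,:2],np.ones(len(P))],P[:,2],rcond=None)[0].round(3))
b=sel(C,(.61,.06),.08,.0605,.067,d)&(ii.sum(-1)>300);B=C[b];bx=B[:,:2]@X-.5548;by=B[:,:2]@Y-.1714;k=abs(by)<.027
print("bar front",np.percentile(bx[k],.5).round(4),np.percentile(by,[1,99]).round(4))
tip((.66,.15,.1),48,-.04)
E
```

```text
t: 25.13
tool_pos: [0.5618, 0.0695, 0.1067]
tool_rot: [0.286, 3.113, 0.057]
wrist_force: [1.3, -0.4, 1.6]
width: 0.796
pin (array([542.7,  74.9]), array([53.2, 73.7]), 79.6) [-0.0697  0.0012] [-0.0248  0.0262] 0.04518908969629426 [ 0.059 -0.011  0.014]
bar front 0.001 [-0.0408  0.0283]
t 25.18 tip [0.56   0.0682 0.1436] yawx 169.5 q [-0.02  0.13  0.01  1.44  0.04  0.17] shift [-3.32  3.88  1.92] spin 121.5 w 0.8 F [ 0.5 -0.8 -1. ]
```

View pics/w21.png

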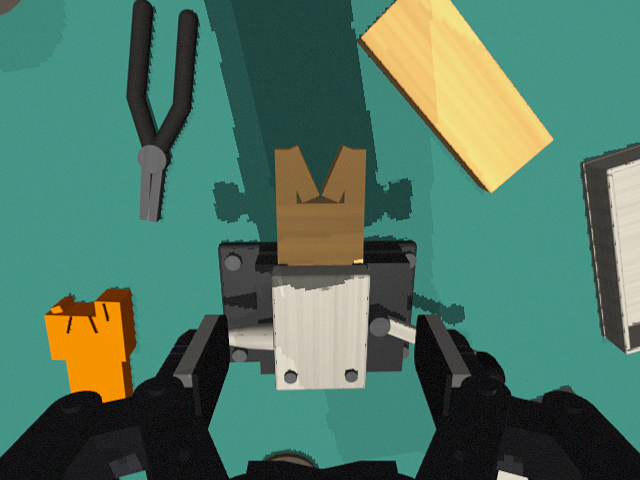

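```bash
python3 - <<'E'
from h import *
tip((.6605,.158,.115),55,-.04)
E
python3 -m inch '[[[-3.5,4.2,0],0,50],[[-3.5,4.2,0],20,50],[[-3.5,4.2,0],40,40],[[-3.5,4.2,0],114.5,40],[[-3.5,4.2,0],114.5,40],[[-3.5,4.2,0],114.5,40],[[-3.5,4.2,0.5],114.5,40],[[-3.5,4.2,0.5],114.5,40],[[-3.5,4.2,0.5],114.5,40],[[-3.5,4.2,0.5],114.5,40],[[-3.5,4.2,1],114.5,40],[[-3.5,4.2,1],114.5,40],[[-3.5,4.2,1],114.5,40],[[-3.5,4.2,1],114.5,40],[[-3.5,4.2,1],114.5,40],[[-3.5,4.2,1],114.5,40],[[-3.5,4.2,1],114.5,40],[[-3.5,4.2,1],114.5,40],[[-3.5,4.2,1],114.5,40]]'
python3 - <<'E'
from h import *
I=info("wrist");im,d=camera("wrist");save('w22.png',im);C=cloud("wrist",d,I)
p,M,s=tool();L=(C-p)@M
m=sel(C,(.6605,.158),.03,.070,.083,d)&(im.astype(int).sum(-1)<150)&(abs(L[...,1])<.0165)&(d>.15);print("knob",rect(C[m]),m.sum())
tip((.6605,.158,.060),55,-.04)
E
```

```text
t 25.18 tip [0.56   0.0682 0.1436] yawx 169.5 q [-0.02  0.13  0.01  1.44  0.04  0.17] shift [-3.29  4.22  1.33] spin 114.5 w 0.8 F [ 0.5 -0.8 -1. ]
t: 26.77
tool_pos: [0.6607, 0.1578, 0.0746]
tool_rot: [-2.757, -1.441, -0.027]
wrist_force: [-0.7, -0.3, -0.0]
width: 0.468
knob (array([661.3, 159.1]), array([16.4, 17.1]), 40.7) 1076
t 26.82 tip [0.6607 0.1565 0.1147] yawx 55.2 q [0.12 0.45 0.34 1.46 0.03 2.3 ] shift [-0.02 -0.    2.19] spin 0.2 w 0.47 F [-0.1  0.1 -0.5]
```

View pics/w22.png

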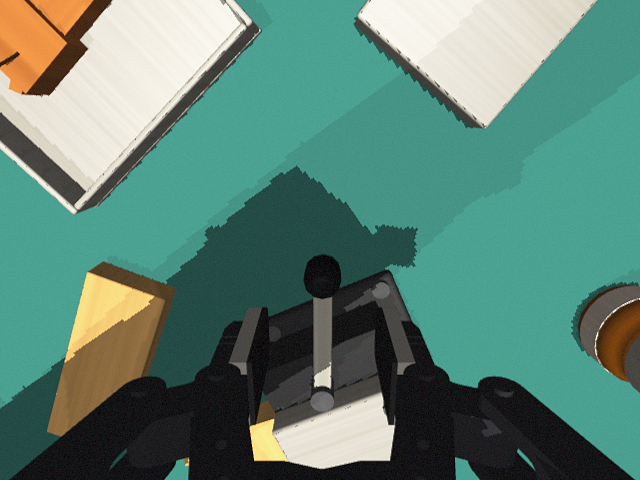

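```bash
python3 -m inch '[[[0.04,0,0.8],0,34],[[0.04,0,1.6],0,34],[[0.04,0,2.2],0,34],[[0.04,0,2.2],0,32],[[0.04,0,2.2],0,32]]' && python3 -m inch '[[[0,-0.18,0],-3.5,32],[[-0.02,-0.37,0],-7,32],[[-0.05,-0.55,0],-10.5,32],[[-0.09,-0.73,0],-14,32],[[-0.14,-0.9,0],-17.5,32],[[-0.2,-1.08,0],-21,32],[[-0.27,-1.24,0],-24.5,32],[[-0.35,-1.41,0],-28,32],[[-0.44,-1.57,0],-31.5,32],[[-0.54,-1.72,0],-35,32],[[-0.65,-1.87,0],-38.5,32],[[-0.77,-2.01,0],-42,32],[[-0.9,-2.14,0],-45.5,32],[[-1.03,-2.26,0],-49,32],[[-1.17,-2.38,0],-52.5,32],[[-1.32,-2.49,0],-56,32],[[-1.48,-2.58,0],-59.5,32],[[-1.64,-2.67,0],-63,32],[[-1.8,-2.75,0],-66.5,32],[[-1.97,-2.82,0],-70,32]]'
python3 - <<'E'
from h import *
I=info("wrist");im,d=camera("wrist");save('w23.png',im);C=cloud("wrist",d,I)
p,M,s=tool();print(M.round(3));tip((.57,.155,.060),125,-.04)
E
```

```text
t: 27.23
tool_pos: [0.6605, 0.1606, 0.0191]
tool_rot: [-2.758, -1.439, -0.024]
wrist_force: [0.1, -0.0, 0.4]
width: 0.375
t: 28.9
tool_pos: [0.5784, 0.1621, 0.0234]
tool_rot: [-1.439, -2.781, -0.059]
wrist_force: [1.0, 1.7, 0.2]
width: 0.381
[[-0.579  0.815  0.008]
 [ 0.815  0.579  0.037]
 [ 0.026  0.028 -0.999]]
t 28.95 tip [0.5773 0.1602 0.0633] yawx 125.4 q [ 0.14  0.25 -0.01  1.29  0.04  1.09] shift [-0.   -0.36  0.12] spin 0.4 w 0.37 F [0.3 1.9 1.1]
```

View pics/w23.png

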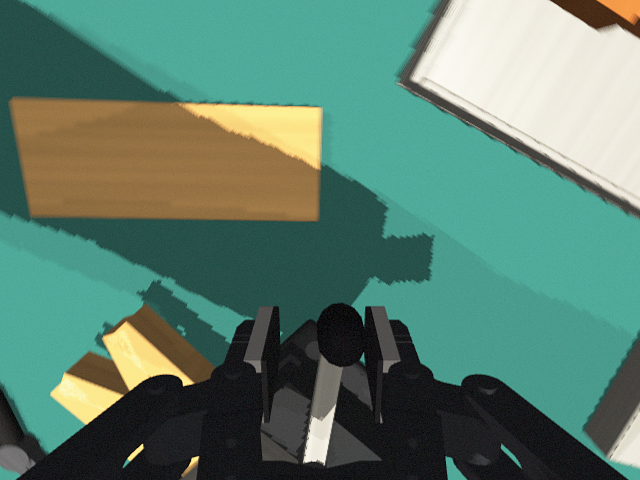

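```bash
python3 -m inch '[[[0,-0.08,0],-1.5,32],[[0,-0.16,0],-3,32],[[-0.01,-0.24,0],-4.5,32],[[-0.02,-0.31,0],-6,32],[[-0.03,-0.39,0],-7.5,32],[[-0.04,-0.47,0],-9,32],[[-0.05,-0.55,0],-10.5,32],[[-0.07,-0.62,0],-12,32],[[-0.08,-0.7,0],-13.5,32],[[-0.1,-0.78,0],-15,32],[[-0.12,-0.85,0],-16.5,32],[[-0.15,-0.93,0],-18,32],[[-0.15,-0.93,0],-18,32]]'
python3 - <<'E'
from h import *
I=info("wrist");im,d=camera("wrist");save('w24.png',im);C=cloud("wrist",d,I)
tip((.57,.155,.060),145,-.04)
p,M,s=tool();L=(C-p)@M
m=(d>.13)&(C[...,2]>.072)&(C[...,2]<.083)&(im.astype(int).sum(-1)<150)&(abs(L[...,1])<.015)&(abs(L[...,0])<.03);print(rect(C[m]),m.sum())
c=C[m][:,:2].mean(0)-[.6178,.0964];ang=np.degrees(np.arctan2(c[1],c[0]));print("arm dir",ang,np.linalg.norm(c),"clamp",np.radians(150-ang-10.5))
E
```

```text
t: 30.03
tool_pos: [0.5616, 0.147, 0.0231]
tool_rot: [-0.992, -2.975, -0.065]
wrist_force: [0.9, 4.7, 2.0]
width: 0.371
t 30.08 tip [0.5612 0.1453 0.063 ] yawx 143.1 q [ 0.12  0.2  -0.07  1.28  0.04  0.76] shift [-0.05  0.52  0.14] spin -1.9 w 0.37 F [0.4 5.5 2.8]
(array([564.5, 151.5]), array([16.8, 15.8]), 23.1) 1722
arm dir 134.74272272645234 0.07805561771252331 clamp 0.08303015185370556
```

View pics/w24.png

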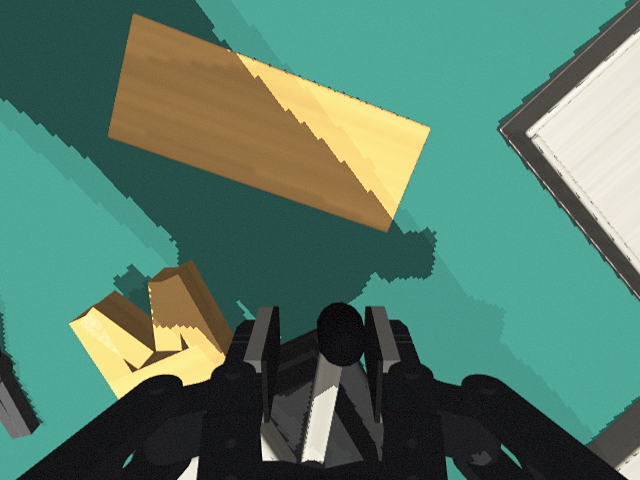

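```bash
python3 -m inch '[[[0,-0.08,0],-1.5,32],[[0,-0.16,0],-3,32],[[-0.01,-0.24,0],-4.5,32],[[-0.02,-0.31,0],-6,32],[[-0.03,-0.39,0],-7.5,32],[[-0.03,-0.45,0],-8,32],[[-0.03,-0.5,0],-8,32],[[-0.03,-0.5,0],-8,32]]'
python3 - <<'E'
from h import *
I=info("wrist");im,d=camera("wrist");save('w25.png',im);C=cloud("wrist",d,I)
tip((.57,.155,.060),145,-.04)
p,M,s=tool();L=(C-p)@M
m=(d>.13)&(C[...,2]>.072)&(C[...,2]<.083)&(im.astype(int).sum(-1)<150)&(abs(L[...,1])<.015)&(abs(L[...,0])<.03);print(rect(C[m]),m.sum())
c=C[m][:,:2].mean(0)-[.6178,.0964];ang=np.degrees(np.arctan2(c[1],c[0]));print("arm dir",ang,np.linalg.norm(c),"clamp",np.radians(150-ang-10.5))
E
```

```text
t: 30.75
tool_pos: [0.5582, 0.1409, 0.0229]
tool_rot: [0.781, 3.039, 0.081]
wrist_force: [7.5, 14.9, -2.7]
width: 0.374
t 30.8 tip [0.5576 0.1389 0.0629] yawx 151.2 q [ 0.1   0.18 -0.1   1.27  0.05  0.6 ] shift [-0.13  0.8   0.16] spin 6.2 w 0.37 F [ 7.5 15.  -4. ]
(array([558.9, 145.7]), array([15.8, 15.6]), 59.5) 1720
arm dir 140.31521747289042 0.07798198592703247 clamp -0.014228229021725517
```

```bash
python3 -m inch '[[[0,0.2,0],0,36],[[0,0.3,0],0,40],[[0,0.3,-0.5],0,40],[[0,0.3,-1.8],0,40],[[0,0.3,-3.2],0,40],[[0.5,2,-4.5],0,60],[[0.5,2,-4.5],-14,60],[[0.5,2,-4.5],-14,60]]'
python3 - <<'E'
from h import *
I=info("wrist");im,d=camera("wrist");save('w26.png',im);C=cloud("wrist",d,I);ii=im.astype(int)
a=np.radians(-10.5);X=np.array([np.cos(a),np.sin(a)]);Y=np.array([-X[1],X[0]])
m=sel(C,(.56,.147),.025,.072,.083,d)&(ii.sum(-1)<150);c=C[m][:,:2].mean(0)-[.6178,.0964];print("clamp",np.radians(139.5-np.degrees(np.arctan2(c[1],c[0]))),m.sum())
wood=(ii[...,0]>ii[...,2]+30)&(ii[...,0]>ii[...,1])
m=sel(C,(.543,.074),.06,.040,.055,d)&wood;P=C[m];x=P[:,:2]@X-.5548;y=P[:,:2]@Y-.1714
print("pin",rect(P),m.sum(),np.percentile(x,[.5,99.5]).round(4),np.percentile(y,[1,99]).round(4),np.median(P[:,2]),np.linalg.lstsq(np.c_[P[:,:2],np.ones(len(P))],P[:,2],rcond=None)[0].round(3))
b=sel(C,(.61,.06),.08,.0605,.067,d)&(ii.sum(-1)>300);B=C[b];bx=B[:,:2]@X-.5548;by=B[:,:2]@Y-.1714;k=abs(by)<.027
print("bar front",np.percentile(bx[k],.5).round(4),np.percentile(by[bx>.05],[1,99]).round(4))
tip((.40,.1,.22),170)
im,d=camera("top");save('t4.png',cv2.resize(im[180:300,60:300],None,fx=3.3,fy=3.3,interpolation=2))
E
```

```text
t: 31.47
tool_pos: [0.5678, 0.1813, 0.1396]
tool_rot: [0.398, 3.109, 0.059]
wrist_force: [-0.2, -0.8, -1.0]
width: 0.701
clamp 0.06381667015367384 591
pin (array([542.4,  72.3]), array([54.6, 73.8]), 78.9) 7601 [-0.0701  0.0012] [-0.0263  0.0254] 0.045001477532567224 [ 0.057 -0.017  0.015]
bar front 0.0004 [-0.0277  0.0063]
t 31.52 tip [0.5663 0.1788 0.1775] yawx 165.6 q [0.18 0.2  0.16 1.51 0.03 0.43] shift [ 5.66 -4.64 -1.86] spin -4.4 w 0.7 F [-0.2 -0.7 -1.4]
```

View pics/w26.png

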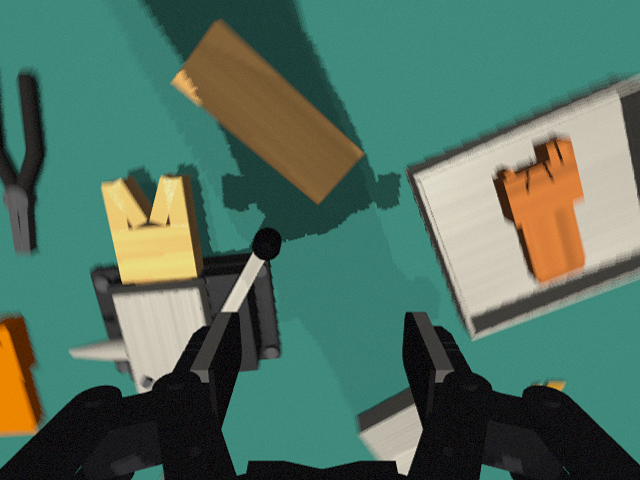

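View pics/t4.png

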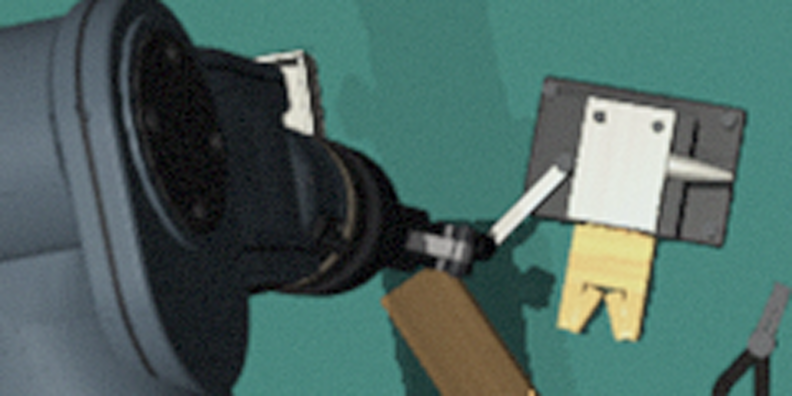

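```bash
python3 -m inch '[[[0.6,-4.2,0.9],-4,68],[[0.6,-4.2,0.9],-4,68],[[0.6,-4.2,0.9],-4,68],[[0.6,-4.2,0.9],-4,68],[[0.6,-4.2,0.9],-4,68],[[0.6,-4.2,0.9],-4,68],[[0.6,-4.2,0.9],-4,68]]'
python3 - <<'E'
from h import *
I=info("wrist");im,d=camera("wrist");save('w27.png',im);C=cloud("wrist",d,I);ii=im.astype(int)
a=np.radians(-10.5);X=np.array([np.cos(a),np.sin(a)]);Y=np.array([-X[1],X[0]])
m=sel(C,(.56,.147),.025,.072,.083,d)&(ii.sum(-1)<150);c=C[m][:,:2].mean(0)-[.6178,.0964];print("clamp",np.radians(139.5-np.degrees(np.arctan2(c[1],c[0]))),m.sum())
wood=(ii[...,0]>ii[...,2]+30)&(ii[...,0]>ii[...,1])
m=sel(C,(.543,.074),.06,.040,.055,d)&wood;P=C[m];x=P[:,:2]@X-.5548;y=P[:,:2]@Y-.1714
print("pin",rect(P),m.sum(),np.percentile(x,[.5,99.5]).round(4),np.percentile(y,[1,99]).round(4),np.median(P[:,2]),np.linalg.lstsq(np.c_[P[:,:2],np.ones(len(P))],P[:,2],rcond=None)[0].round(3))
b=sel(C,(.61,.06),.08,.0605,.067,d)&(ii.sum(-1)>300);B=C[b];bx=B[:,:2]@X-.5548;by=B[:,:2]@Y-.1714;k=abs(by)<.027
print("bar front",np.percentile(bx[k],.5).round(4))
save('w27c.png',cv2.resize(im[100:400,170:470],None,fx=2,fy=2,interpolation=2))
im,d=camera("top");save('t5.png',cv2.resize(im[190:280,60:300],None,fx=3.3,fy=3.3,interpolation=2))
E
```

```text
t: 32.15
tool_pos: [0.5241, 0.0835, 0.1083]
tool_rot: [0.302, 3.126, 0.056]
wrist_force: [0.2, -0.1, -0.4]
width: 0.799
clamp 0.03806839837277277 685
pin (array([542.1,  72.7]), array([53.8, 75.3]), 79.8) 8055 [-0.0711  0.0018] [-0.0262  0.0247] 0.04508986346163282 [ 0.055 -0.011  0.016]
bar front -0.0001
```

View pics/w27c.png

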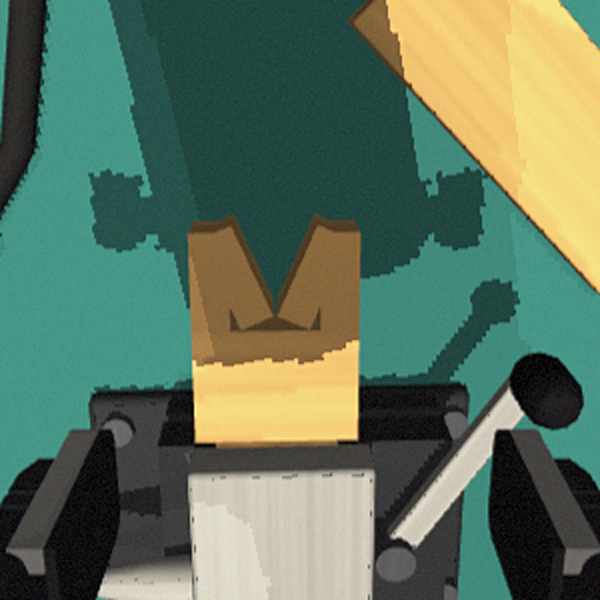

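Run:
```python
from h import *
I=info("wrist");K,t,r=I;im,d=camera("wrist")
a=np.radians(-10.5);X=np.array([np.cos(a),np.sin(a)])
def ray(u,v,z):
    q=r@np.linalg.inv(K)@[u,v,1]; P=t+q*(z-t[2])/q[2]; return (P[:2]@X-.5548).round(4)
c=cv2.resize(im[300:350,250:370],None,fx=6,fy=6,interpolation=cv2.INTER_NEAREST);save('w28.png',c)
g=im[310:345,300:316].astype(int).mean(1)
for v in range(310,345): print(v,g[v-310].astype(int),[ray(308,v,z) for z in(.048,.0415,.045,.063)])
print((t[:2]@X-.5548).round(3),t[2])
```

```text
310 [244 213 124] [np.float64(-0.01), np.float64(-0.0066), np.float64(-0.0084), np.float64(-0.0179)]
311 [245 212 122] [np.float64(-0.0093), np.float64(-0.0059), np.float64(-0.0077), np.float64(-0.0172)]
312 [244 209 120] [np.float64(-0.0086), np.float64(-0.0051), np.float64(-0.007), np.float64(-0.0166)]
313 [245 208 120] [np.float64(-0.0079), np.float64(-0.0044), np.float64(-0.0063), np.float64(-0.0159)]
314 [244 208 121] [np.float64(-0.0072), np.float64(-0.0037), np.float64(-0.0056), np.float64(-0.0152)]
315 [245 208 121] [np.float64(-0.0065), np.float64(-0.003), np.float64(-0.0048), np.float64(-0.0146)]
316 [244 209 121] [np.float64(-0.0057), np.float64(-0.0022), np.float64(-0.0041), np.float64(-0.0139)]
317 [244 211 122] [np.float64(-0.005), np.float64(-0.0015), np.float64(-0.0034), np.float64(-0.0132)]
318 [245 213 122] [np.float64(-0.0043), np.float64(-0.0008), np.float64(-0.0027), np.float64(-0.0126)]
319 [249 218 126] [np.float64(-0.0036), np.float64(-0.0), np.float64(-0.0019), np.float64(-0.0119)]
320 [212 164  95] [np.float64(-0.0029), np.float64(0.0007), np.float64(-0.0012
[... 1695 characters left out ...]
64] [np.float64(0.0103), np.float64(0.0142), np.float64(0.0121), np.float64(0.0011)]
339 [203 197 181] [np.float64(0.011), np.float64(0.015), np.float64(0.0128), np.float64(0.0018)]
340 [210 204 188] [np.float64(0.0117), np.float64(0.0157), np.float64(0.0136), np.float64(0.0025)]
341 [210 204 188] [np.float64(0.0125), np.float64(0.0165), np.float64(0.0143), np.float64(0.0032)]
342 [209 203 186] [np.float64(0.0132), np.float64(0.0173), np.float64(0.0151), np.float64(0.0039)]
343 [209 203 186] [np.float64(0.014), np.float64(0.018), np.float64(0.0159), np.float64(0.0046)]
344 [209 202 186] [np.float64(0.0147), np.float64(0.0188), np.float64(0.0166), np.float64(0.0053)]
-0.137 0.2898996136183149
```

View pics/w28.png

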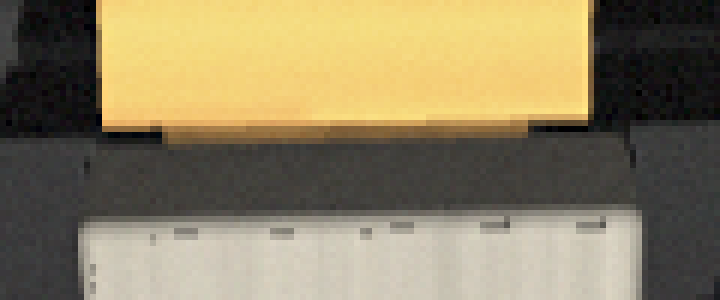

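The clamp is locked, but the zoom (tongue strip at rows 320–323) suggests the shoulders stand about 1–2 mm off the face. I have time, so I'll press both prong ends home squarely with the half-open fingers.

Run:
```python
from h import *
tip((.4735,.0857,.11),169.5,-.04)
tip((.4735,.0857,.036),169.5,-.04)
```

```text
t 32.3 tip [0.524  0.0824 0.1481] yawx 169.1 q [ 0.01  0.05 -0.07  1.45  0.04  0.2 ] shift [ 2.   -0.31  1.52] spin -0.4 w 0.8 F [-0.3 -0.1  0.1]
t 32.3 tip [0.524  0.0824 0.1481] yawx 169.1 q [ 0.01  0.05 -0.07  1.45  0.04  0.2 ] shift [ 1.99 -0.41  4.48] spin -0.4 w 0.8 F [-0.3 -0.1  0.1]
```

```bash
python3 -m inch '[[[2,-0.35,0.5],-0.4,36],[[2,-0.35,1.5],-0.4,36],[[2,-0.4,1.5],-0.4,36],[[2,-0.4,1.5],-0.4,36],[[2,-0.4,3],-0.4,36],[[2,-0.4,4],-0.4,36],[[2,-0.4,4.45],-0.4,36],[[2,-0.4,4.45],-0.4,36],[[2,-0.4,4.45],-0.4,36]]'
python3 - <<'E'
from h import *
I=info("wrist");im,d=camera("wrist");save('w29.png',im)
tip((.4735,.0857,.036),169.5,-.04)
E
```

```text
t: 33.05
tool_pos: [0.4748, 0.0867, -0.002]
tool_rot: [0.29, 3.126, 0.056]
wrist_force: [-0.0, -0.9, -0.0]
width: 0.421
t 33.1 tip [0.4752 0.0853 0.0388] yawx 169.4 q [ 0.02 -0.02 -0.36  1.22  0.03  0.2 ] shift [ 0.07 -0.    0.11] spin -0.1 w 0.42 F [-0.2 -0.2 -0.9]
```

View pics/w29.png

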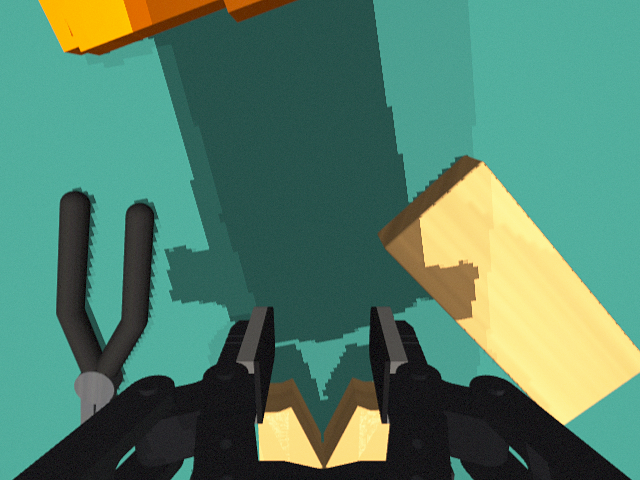

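```bash
python3 -m inch '[[[-0.3,0,0.12],0,36],[[-0.55,0,0.12],0,36],[[-0.7,0,0.12],0,36],[[-0.8,0,0.12],0,36],[[-0.9,0,0.12],0,36],[[-0.98,0,0.12],0,36],[[-1.06,0,0.12],0,36],[[-1.06,0,0.12],0,36]]'
python3 - <<'E'
from h import *
tip((.4735,.0857,.036),169.5,-.04)
E
```

```text
t: 33.77
tool_pos: [0.497, 0.0822, -0.0072]
tool_rot: [-0.289, -3.123, -0.055]
wrist_force: [-4.3, 0.7, 4.0]
width: 0.422
t 33.77 tip [0.497  0.0807 0.0328] yawx 169.4 q [ 0.01  0.04 -0.31  1.22  0.04  0.19] shift [ 0.96  0.03 -0.12] spin -0.1 w 0.42 F [-4.3  0.7  4. ]
```

Contact at −4 N. I'll press on in small steps.

```bash
python3 -m inch '[[[-0.1,0,0],0,36],[[-0.2,0,0],0,36],[[-0.2,0,0],0,36],[[-0.3,0,0],0,36],[[-0.3,0,0],0,36],[[-0.4,0,0],0,36],[[-0.4,0,0],0,36]]'
python3 - <<'E'
from h import *
tip((.4735,.0857,.036),169.5,-.04)
E
```

```text
t: 34.35
tool_pos: [0.4964, 0.0822, -0.0085]
tool_rot: [-0.286, -3.104, -0.057]
wrist_force: [-23.9, 3.6, 15.5]
width: 0.417
t 34.35 tip [0.4973 0.0806 0.0315] yawx 169.5 q [ 0.    0.07 -0.29  1.24  0.04  0.19] shift [ 0.98  0.03 -0.15] spin -0.0 w 0.42 F [-23.9   3.6  15.5]
```

```bash
python3 -m inch '[[[-0.1,0,0],0,36],[[-0.2,0,0],0,36],[[-0.3,0,0],0,36],[[-0.35,0,0],0,36],[[-0.35,0,0],0,36]]'
python3 - <<'E'
from h import *
tip((.4735,.0857,.036),169.5,-.04)
E
python3 -m inch '[[[0.8,0,0],0,36],[[1.6,0,0],0,36],[[1.6,0,-1.5],0,36],[[1.6,0,-3],0,36],[[0.5,0.3,-4.6],0,68],[[-0.7,0.4,-4.6],0,68],[[-0.7,0.4,-4.6],0,68],[[-0.7,0.4,-4.6],0,68]]'
python3 - <<'E'
from h import *
I=info("wrist");K,t,r=I;im,d=camera("wrist");save('w30.png',im);C=cloud("wrist",d,I);ii=im.astype(int)
a=np.radians(-10.5);X=np.array([np.cos(a),np.sin(a)]);Y=np.array([-X[1],X[0]])
wood=(ii[...,0]>ii[...,2]+30)&(ii[...,0]>ii[...,1])
m=sel(C,(.543,.074),.06,.040,.055,d)&wood;P=C[m];x=P[:,:2]@X-.5548;y=P[:,:2]@Y-.1714
print("pin",rect(P),m.sum(),np.percentile(x,[.5,99.5]).round(4),np.percentile(y,[1,99]).round(4),np.median(P[:,2]),np.linalg.lstsq(np.c_[P[:,:2],np.ones(len(P))],P[:,2],rcond=None)[0].round(3))
b=sel(C,(.61,.06),.08,.0605,.067,d)&(ii.sum(-1)>300);B=C[b];bx=B[:,:2]@X-.5548;by=B[:,:2]@Y-.1714;k=abs(by)<.027
print("bar front",np.percentile(bx[k],.5).round(4))
p,M,s=tool();print(p)
u,v=pix("wrist",[.5768,.0674,.047],I).astype(int);print(u,v)
save('w30c.png',cv2.resize(im[max(0,v-40):v+30,u-70:u+70],None,fx=5,fy=5,interpolation=0))
E
```

```text
t: 34.77
tool_pos: [0.4959, 0.0823, -0.009]
tool_rot: [-0.283, -3.087, -0.059]
wrist_force: [-40.0, 7.1, 29.0]
width: 0.424
t 34.77 tip [0.4974 0.0806 0.0309] yawx 169.5 q [ 0.    0.09 -0.27  1.26  0.04  0.18] shift [ 0.98  0.03 -0.16] spin 0.0 w 0.42 F [-40.    7.1  29. ]
t: 35.43
tool_pos: [0.5384, 0.0807, 0.1087]
tool_rot: [0.29, 3.126, 0.055]
wrist_force: [-0.4, -0.1, 0.1]
width: 0.796
pin (array([542.1,  73. ]), array([53.8, 74.8]), 78.7) 8346 [-0.0707  0.0017] [-0.0267  0.0242] 0.044999452419294 [ 0.057 -0.01   0.015]
bar front -0.0004
[0.53661112 0.08089941 0.10808434]
308 302
```

View pics/w30c.png

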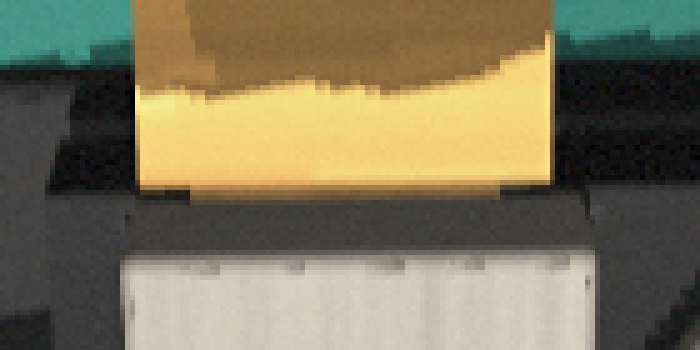

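View pics/w30.png

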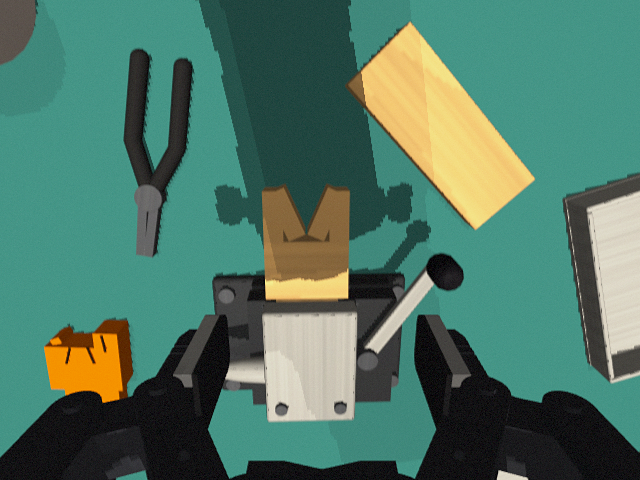

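Run:
```python
from h import *
im,d=camera("top");save('t6.png',im)
s=read_state();print(s["t"],s["wrist_force"].round(1),np.abs(s["qd"]).max())
```

```text
35.5333 [ 0.2  0.7 -0.4] 0.027754437337674878
```

View pics/t6.png

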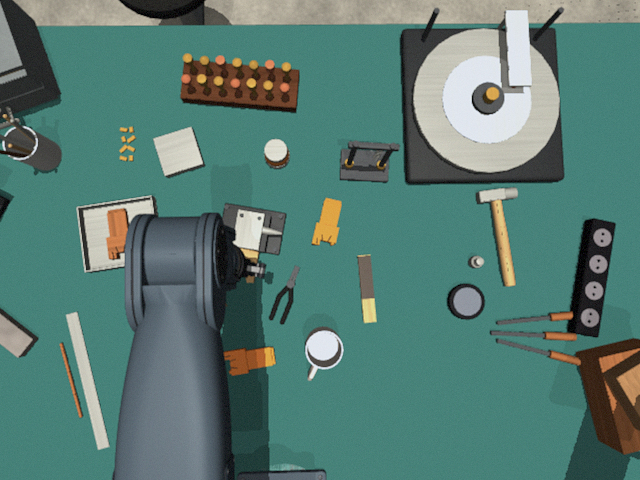

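The worn pin lies in the tray at (117,233), and everything in view is where it started. I'm handing in.

```bash
python3 -c "
from rig import hand_in
print(hand_in())"
```

```text
the job is handed in; nothing more can be done
None
```

The pin change is complete and handed in at about 35.5 s. I swung the clamp lever open to about 1.47 rad and laid the worn pin flat in the scrap tray. I then slid the new pin tongue first, flat side down, against a hard stop and swung the lever to its stop.

**Last checks**
- **Clamp:** it read about 0.04 rad by wrist camera, against a limit of 0.15.
- **Worn pin:** lying flat in the tray and released.
- **New pin:** centred in the slot to about 1 mm. It droops about 0.057 rad at the outer end, against a limit of 0.08.
- **Bystanders:** those in the last top view looked unmoved. The arm hid part of the bench there, and the blank last showed clear in a wrist view.
- **Robot:** clear of everything at hand-in.

**What failed or disagreed**
- **First lever sweep:** it missed the knob because the fingertips sit about 40 mm behind the reported tool point. I corrected for that and repeated it.
- **Tool tilt:** an early joint limit left the tool tilted about 2° for the rest of the job.
- **Shoulder gap:** the last pictures still show a thin strip of tongue at the shoulders, equal to a gap of about 0–2.4 mm. The droop explains part of it. With the clamp already locked, a 40 N push on the pin's end did not move it. I take it as home within the 3.5 mm limit, but the cameras cannot settle it more closely.

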